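# Put the meat grinder head together for coarse mince

## Task

The washed meat grinder head stands propped on its feed neck; put it together for coarse mince. Seat the four-armed knife right down on the square foot of the slanting spindle, then lay the plate with the few large holes flat on the knife with its two rim notches over the locating lugs, and last slip the locking ring over both and turn it clockwise to its stop, so that its ears line up with the feed neck. Leave the plate with the many small holes on the board, and do not shift or knock over the other things on the worktop.

Things in the scene. Friction and masses are not known exactly. Their poses are not given: they have to be found in the camera images.
- grinder_mouth: open upper end of the cast aluminium grinder head, which stands fast, leaning 30 degrees from vertical, mouth centre 128 mm up. Origin: centre of the flat mouth face, 72 mm across; z runs along the spindle, 30 degrees from vertical; -x is the side it leans to and the feed neck's. Barrel 68 mm thick, 130 mm long along -z, rear flange on the worktop.
- spindle_tip (a point): tip of the steel spindle, 42 mm from the mouth face along z. From the face up: a square foot 12 mm wide to 8 mm (its sides face the mouth's x and y), tapering to round by 11 mm; then a round pin 12 mm thick, tapered to 5 mm over its last 8 mm.
- locating_lug (a point): top of one of two locating lugs on the mouth's rim, at its +y (this one) and -y: 6 mm wide, 21 mm tall, tapered over the top 4 mm, from 31.8 to 36 mm off the axis.
- bayonet_ramp (a point): middle of one of two bayonet ramps outside the mouth, at its -x (this one, neck side) and +x: 50 degrees wide, out to 41.5 mm from the axis, 4 to 9 mm below the face, with a stop just past its clockwise end (clockwise as seen looking down on the mouth).
- neck_rim (a point): centre of the open rim of the feed neck, on which the head is propped. The neck stands square to the barrel toward the mouth's -x, 44 mm thick, flared to 56 mm, 100 mm out from the axis, its centre line 62 mm below the mouth face.
- knife: steel knife, a flat cross of four equal arms, 60 mm tip to tip, 12 mm thick, lying on the board. Origin: centre of its underside, z up; arms along x and y, tips flat and 9 mm wide. Hub 28 mm with a square through hole 15 mm wide, its corners toward the arms. Seated: underside on the mouth face, arms half-way between the mouth's x and y, any of four turns, 15 degrees of error allowed.
- coarse_plate: steel plate 68 mm across, 10 mm thick, with eight 11 mm holes round a centre hole of 15 mm, lying on the board. Origin: centre of its underside, z up; rim notches at +y and -y. Seated: underside on the knife, 12 mm from the mouth face, y along the mouth's y either way round, notches over the locating lugs; not keyed, it would stand on the lugs at 21 mm.
- plate_notch (a point): outer upper edge of the coarse plate's +y notch (34 mm from its centre, 10 mm up). Both notches are 13 mm wide and 3.5 mm deep.
- fine_plate: the same plate but with many small holes of 4.5 mm: not needed, stays on the board. Origin: centre of its underside. Knife and the two plates lie in a row along the board in any order, 100 mm or more between centres.
- lock_ring: aluminium bayonet locking ring, wide end down on the worktop, 60 mm tall, about 0.24 kg. Origin: centre of its lower edge, z up. Skirt 93 mm across, 87 inside, 43 mm tall; its inner lip, 38 mm up, comes to lie on the plate, with the lower edge then 16 mm below the mouth face. Inside the lower edge, at +x and -x, are two lugs 50 degrees wide, 5 mm tall, reaching in to 38.2 mm from the axis.
- ring_nose (a point): centre of the ring's top, 60 mm above its lower edge. The nose is twelve-sided, 66 mm across flats (one pair faces the ring's +x and -x), from 43 to 60 mm up, with a 48 mm opening: the place to grip it.
- ring_ear (a point): outer end of the ring's +x ear. The ears at +x and -x reach 55 mm from the axis, 4 to 22 mm up, over the lugs. The ring slips on when its ears stand 50 to 120 degrees anticlockwise (looking down on the mouth) of the feed neck's line, and is then turned clockwise, freely, till its lugs meet the stops and its x lies along the mouth's x, either way round.
- chopping_board: wooden board 230 x 340 mm, 22 mm thick, fixed; origin at the centre of its underside, long side along y. Knife and plates lie on it.
- spice_jar_1: glass spice jar with a black cap, 41 mm thick, 105 mm tall, upright, loose, between board and grinder; origin at the centre of its underside. To be left alone.
- spice_jar_2: glass spice jar with a brown cap, 41 mm thick, 105 mm tall, upright, loose, between board and grinder nearer the robot; origin at the centre of its underside. To be left alone.
- salt_shaker: salt shaker, 44 mm thick, 90 mm tall, upright, loose, behind the grinder; origin at the centre of its underside. To be left alone.

How it is judged:
By the outcome, as a careful person would: the job done as asked, in the order asked, and still so for the second after the job is handed in, with the robot touching nothing.
It also fails if it takes over 72 s, if anything falls off the work surface, if the arm or the gripper's body presses on something with over 40 N, if the wrist force passes 120 N, or if a joint passes its speed limit or range.

## Robot

A 7-joint arm with a two-finger parallel gripper is mounted at the origin on a cart in front of the work surface, level with it; the furniture and walls round the work are solid. World frame = base frame: x ahead of the robot, y to its left, z up, the work surface at z = 0. Lengths are in m, angles in degrees, forces in N, time in s.
With the tool pointing down it reaches from about 0.35 to 0.775 m from the base axis. Payload 3.1 kg.
Tool frame: the origin (TCP) lies midway between the tips of the shut fingers; the grasp point (between the pads) lies 19 mm behind it; z points along the fingers, y is the line along which they close (so a half turn about z gives the same grasp; the last joint's range is limited). The gripper opens to 85 mm and grips with 20 to 120 N. Pads are 22 mm wide; open, the fingers measure 114 mm over their backs; the gripper's body (76 mm by 85 mm) begins 54 mm behind the grasp point. The pads swing forward as they close: fully open they stand 13 mm farther back than shut.
Start: joints at [-74.124, 17.813, 0.802, 86.603, -0.252, 75.585, -1.558], TCP at [0.172, 0.522, 0.196] pointing down, gripper open.
Joint ranges: [-154.91, 154.91], [-16.99, 109.72], [-72.82, 74.43], [7.12, 147.25], [-82.49, 262.49], [11.32, 116.49], [-174.64, 174.64]. Speed limits (degrees/s): [159.86, 159.86, 180, 180, 180, 180, 180].

## Interface

Orientations are given as [roll, pitch, yaw] about the fixed x, y, z axes, in that order (R = Rz(yaw) Ry(pitch) Rx(roll)).
In Python, from workcell import r gives the robot as it stands. The module is installed in compiled form; this text tells all that it offers.
- The arm moves only by the tool drive_tool, never from a script. Its argument "plan" is one flat list of numbers, 7 for each row, row after row: the shift along the tool's x, y, z scaled (see below), then the turn, a rotation vector about the tool's x, y, z scaled (see below), then the opening, from 0 (shut) to 1 (fully open). In form: [tx, ty, tz, wx, wy, wz, fingers, tx, ty, tz, wx, wy, wz, fingers, ...]. A call has 1 to 5 rows; each row shifts and turns the commanded pose from where the row before left it, along the tool's axes as they then stand; what a row does not reach is not made up. The controller multiplies each number of a shift by 0.025 m and each number of a turn by 5 degrees. A row lasts 1/12 s, in which the tool goes at most 41.7 mm and 7.16 degrees, less where a joint would pass 70% of its speed; a pose out of reach is approached as far as the arm can. A call with a number of a shift or a turn outside -1 to 1 is refused whole. A call with a gripper value outside its range is refused whole. The fingers move at their own pace and stop on an object; "grip_force" is the grip in N (left out, the last holds). Time passes only in rows, so rows that do not move let the fingers close. It gives the time, the measured TCP pose, the force, the opening and the grip force at its end, in the units of the state.
- r.observe(): the state, without advancing time (a new reading comes with each control period).
- r.grab_frame(name): name is "scene" or "top" or "wrist"; returns (picture, depth): 480x640x3 uint8, blue, green, red; 480x640 float32, m along the optical axis (not along the pixel's ray), 0 where there is no reading.
- r.camera_model(name): a dict with "fx", "fy", "cx", "cy" (pixels), "k1" (the pictures are not rectified: a ray, as slopes to the right and down, at radius r is drawn at 1 + k1 r^2 times it, then the intrinsics apply), "xyz" and "attitude" of the camera in the world; the wrist camera has in their place "mount" (4x4, takes a point from camera to tool coordinates, whose origin is the TCP and whose axes are the flange's). Camera axes: x right, y up, looking along -z (the intrinsics and any distortion apply to the point x, -y, -z); pixel columns grow to the right and rows downward; lengths in m; the calibration is good to about 2 mm. A picture is of the moment at which its call begins: read the wrist's pose just before it. camera_model takes no time and is no camera call.
- r.hand_in(): hands the job in; it is judged then, once.
Trained networks look in the newest picture that a camera, given by its name, has taken for a name from the list of things; names that differ only in an ending like _2 or _b are one class to them, and where a whole thing is asked for, a point or a joint stands for the part that bears it (a point fixed in the world has none). Each returns a list of dicts, best first, with "score" (0 to 1); they miss things now and then, are a little off and sometimes report something else, mostly with a low value. They report only what shows in the picture. A call takes as long as a camera call.
- r.outline_of(camera, label): "mask" (480x640 bool, what is visible of it) and "box" ([left, top, width, height] in pixels, round what is visible of it).
The state is a dict: "time": time; "q": joint angles; "qvel": joint speeds; "joint_torque": joint torques, N m; "ee_pos": TCP position; "tool_rot": TCP orientation; "contact_force": force on the tool from outside, world axes, zero at the start; "moment": the same for the moment, N m; "finger_gap": finger opening in m; "grip_force": force on a finger pad.
Only numpy, scipy, OpenCV 4.12 (cv2) and the standard library are available. Lean on these libraries where they do the work, as an engineer would, in place of code of your own. Each camera call takes 0.05 s, during which the arm holds its last target. There are 200 camera calls.

## Working session

There is one attempt and no reset: what is moved stays moved. The work goes in short steps, Python scripts to look and compute and a tool call to move; the robot and the scene stay as the last step left them, time stands still between calls to the robot, and variables do not carry over. Pictures are saved under pics/ and viewed, at most 10 in all, crops included, and the job is handed in when it is done.

Besides the shell and the picture viewer there is one more tool, called after "Emit:" as name(argument=value, ...) on one line, values as JSON. drive_tool: Moves the arm, as the interface text tells. Its arguments: {"type":"object","properties":{"plan":{"type":"array","items":{"type":"number"}},"grip_force":{"type":"number"}},"required":["plan"]}

```bash
ls; mkdir -p pics; cat > h.py <<'E'
import numpy as np, cv2
from scipy.spatial.transform import Rotation as R
from workcell import r
def rot(a): return R.from_euler('xyz',a,degrees=True).as_matrix()
def cam(name,s=None):
    m=r.camera_model(name)
    if 'mount' in m:
        s=s or r.observe(); T=np.eye(4);T[:3,:3]=rot(s['tool_rot']);T[:3,3]=s['ee_pos']
        T=T@np.array(m['mount'])
    else:
        T=np.eye(4);T[:3,:3]=rot(m['attitude']);T[:3,3]=m['xyz']
    return m,T
def pts(m,T,us,vs,d):
    K=np.array([[m['fx'],0,m['cx']],[0,m['fy'],m['cy']],[0,0,1.]])
    p=cv2.undistortPoints(np.stack([us,vs],-1).reshape(-1,1,2).astype(float),K,np.array([m['k1'],0,0,0,0.]))[:,0]
    # k1 model: distorted = (1+k1 r^2) * ray
    c=np.c_[p[:,0]*d,-p[:,1]*d,-d]
    return c@T[:3,:3].T+T[:3,3]
def cloud(m,T,dep):
    v,u=np.mgrid[0:480,0:640]
    P=pts(m,T,u.ravel().astype(float),v.ravel().astype(float),dep.ravel().astype(float)).reshape(480,640,3)
    P[dep<=0]=np.nan
    return P
def proj(m,T,P):
    c=(np.atleast_2d(P)-T[:3,3])@T[:3,:3]
    x=c[:,0]/-c[:,2]; y=-c[:,1]/-c[:,2]; f=1+m['k1']*(x*x+y*y)
    return np.c_[m['cx']+m['fx']*x*f, m['cy']+m['fy']*y*f]
E
python3 - <<'E'
from h import *
s=r.observe(); print(s)
for n in ['scene','top']:
    m,T=cam(n); print(n,m)
    im,d=r.grab_frame(n); cv2.imwrite(f'pics/{n}.png',im); np.save(n+'.npy',d)
    P=cloud(m,T,d)
    for l in ['grinder_mouth','knife','coarse_plate','fine_plate','lock_ring','chopping_board','spice_jar_1','salt_shaker']:
        for o in r.outline_of(n,l)[:3]:
            if o['score']<.3: continue
            Q=P[o['mask']]; Q=Q[~np.isnan(Q[:,0])]
            print(l,round(o['score'],2),o['box'],np.median(Q,0).round(4),np.percentile(Q,2,axis=0).round(3),np.percentile(Q,98,axis=0).round(3))
print(r.camera_model('wrist'))
E
```

```text
pics
{'time': 0.0, 'q': array([-74.12536507,  17.85974785,   0.80078852,  86.69276096,
        -0.25399916,  75.58598362,  -1.55829011]), 'qvel': array([ 0.03942363, -0.06884839, -0.01185368,  0.04335514,  0.00952195,
        0.07144583, -0.0715629 ]), 'joint_torque': array([-2.05467827e-04, -3.79918242e+01,  1.45863821e-01, -2.30589491e+01,
        1.23051481e-02,  1.39166974e-02,  2.14539000e-06]), 'ee_pos': array([0.17207848, 0.52151279, 0.19512209]), 'tool_rot': array([-1.79863321e+02,  3.45089271e-03,  1.61741062e+02]), 'contact_force': array([-0.11142202, -0.13261081,  0.75017383]), 'moment': array([0.03505937, 0.0389889 , 0.01752161]), 'grip_force': 0.0, 'finger_gap': 0.08493827483712171}
scene {'fx': 438.0839735219676, 'fy': 438.0839735219676, 'cx': 316.2113948545513, 'cy': 232.87034685980936, 'k1': -0.033085123237988436, 'xyz': array([ 0.12177177, -0.71769888,  0.79637476]), 'attitude': array([ 49.05584174,   1.01533703, -28.37326721])}
grinder_mouth 0.64 [293.4, 215.8, 26.7, 21.1] [ 0.4594 -0.0199  0.1374] [ 0.425 -0.038 -0.   ] [0.547 0.161 0.164]
knife 0.56 [257.7, 181.4,
[... 2201 characters left out ...]
0.47 [303.1, 243.4, 27.4, 37.4] [ 0.4611 -0.029   0.1242] [ 0.436 -0.05   0.1  ] [ 0.492 -0.005  0.163]
salt_shaker 0.65 [387.5, 212.9, 21.8, 21.4] [ 0.5589 -0.2145  0.0632] [ 0.544 -0.237 -0.001] [ 0.583 -0.2    0.09 ]
{'fx': 423.5160907170171, 'fy': 423.5160907170171, 'cx': 324.46590774154146, 'cy': 241.879122484815, 'k1': -0.009538948594651105, 'mount': array([[ 1.41954949e-03,  9.46754960e-01,  3.21951906e-01,
         8.31581565e-02],
       [ 9.99998991e-01, -1.36251370e-03, -4.02486989e-04,
        -6.10309230e-04],
       [ 5.76073278e-05,  3.21952152e-01, -9.46755939e-01,
        -1.77435036e-01],
       [ 0.00000000e+00,  0.00000000e+00,  0.00000000e+00,
         1.00000000e+00]])}
```

```bash
python3 - <<'E'
import cv2,numpy as np
a=cv2.imread('pics/top.png')[150:340,100:500]; b=cv2.imread('pics/scene.png')[140:420,200:440]
a=cv2.resize(a,(800,380),interpolation=cv2.INTER_CUBIC)
cv2.imwrite('pics/t2.png',a)
b=cv2.resize(b,None,fx=2.1,fy=2.1,interpolation=cv2.INTER_CUBIC); cv2.imwrite('pics/s2.png',b)
E
```

```text
(no output)
```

View pics/t2.png

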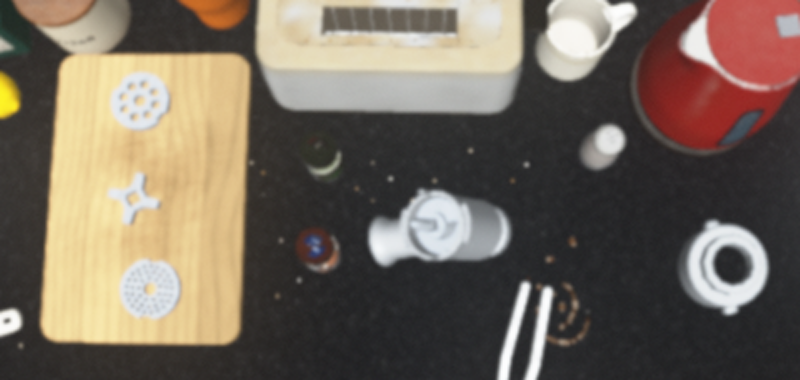

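View pics/s2.png

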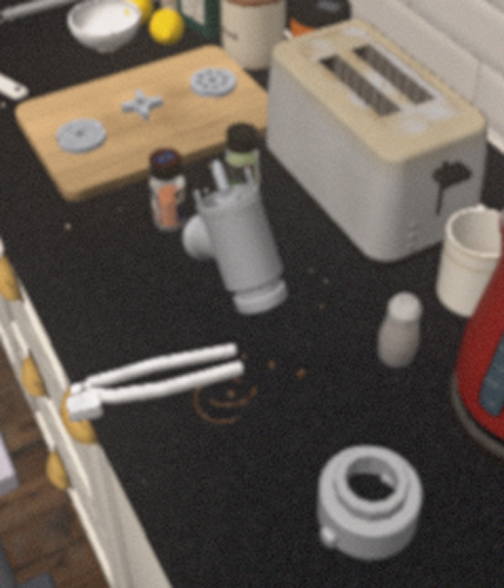

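```bash
cat >> h.py <<'E'
def plan(p,Rt,n,op,s=None,show=True,start=None):
    """rows from current pose to target (p,Rt) in n rows; prints calls of 5 rows"""
    if start is None:
        s=s or r.observe(); P=np.array(s['ee_pos']);C=rot(s['tool_rot'])
    else: P,C=start
    P0=P.copy();C0=C.copy();w=R.from_matrix(C0.T@Rt).as_rotvec()
    need=max(np.linalg.norm(p-P)/.025/1.0/1.0, np.abs(np.degrees(w)).max()/5, np.linalg.norm(np.degrees(w))/7.16)
    print('n',n,'need>=',round(need,1))
    rows=[]
    for i in range(1,n+1):
        Pi=P0+(p-P0)*i/n; Ci=C0@R.from_rotvec(w*i/n).as_matrix()
        a=(C.T@(Pi-P)/.025).round(2); b=(np.degrees(R.from_matrix(C.T@Ci).as_rotvec())/5).round(2)
        if max(abs(a).max(),abs(b).max())>1: print('!! over',a,b)
        P=P+C@a*.025; C=C@R.from_rotvec(np.radians(b*5)).as_matrix()
        rows.append(list(a)+list(b)+[op])
    for i in range(0,n,5): print('['+','.join('%g'%x for q in rows[i:i+5] for x in q)+']')
    return P,C
def down(yaw): return rot([180,0,yaw])
E
python3 - <<'E'
from h import *
plan(np.array([.494,.315,.14]),down(170),16,1)
E
```

```text
n 16 need>= 15.5
[-0.93,-0.24,0.14,0,-0,-0.1,1,-0.92,-0.25,0.14,0,-0,-0.11,1,-0.92,-0.26,0.14,0,-0,-0.1,1,-0.92,-0.26,0.14,0,-0,-0.1,1,-0.92,-0.27,0.14,0,-0,-0.11,1]
[-0.91,-0.29,0.14,0,-0,-0.1,1,-0.91,-0.29,0.14,0,-0,-0.1,1,-0.91,-0.29,0.14,0,-0,-0.11,1,-0.91,-0.31,0.14,0,-0,-0.1,1,-0.9,-0.32,0.14,0,-0,-0.1,1]
[-0.9,-0.32,0.15,0,-0,-0.11,1,-0.9,-0.33,0.14,0,-0,-0.1,1,-0.9,-0.34,0.14,0,-0,-0.1,1,-0.89,-0.34,0.14,0,-0,-0.11,1,-0.89,-0.36,0.14,0,-0,-0.1,1]
[-0.88,-0.36,0.14,0,-0,-0.1,1]
```

Emit:
drive_tool(plan=[-0.93,-0.24,0.14,0,0,-0.1,1,-0.92,-0.25,0.14,0,0,-0.1,1,-0.92,-0.26,0.14,0,0,-0.1,1,-0.92,-0.26,0.14,0,0,-0.1,1,-0.92,-0.27,0.14,0,0,-0.1,1])

```text
time: 1.32
ee_pos: [0.2738, 0.457, 0.1787]
tool_rot: [180.0, 0.0, 164.3]
contact_force: [0.9, 0.6, -0.2]
finger_gap: 0.0854
grip_force: 0.0
```

Emit:
drive_tool(plan=[-0.91,-0.29,0.14,0,0,-0.1,1,-0.91,-0.29,0.14,0,0,-0.1,1,-0.91,-0.29,0.14,0,0,-0.1,1,-0.91,-0.31,0.14,0,0,-0.1,1,-0.9,-0.32,0.14,0,0,-0.1,1])

```text
time: 1.73
ee_pos: [0.3741, 0.3917, 0.1612]
tool_rot: [180.0, 0.0, 166.8]
contact_force: [0.1, 0.1, -0.7]
finger_gap: 0.0854
grip_force: 0.0
```

Emit:
drive_tool(plan=[-0.9,-0.32,0.14,0,0,-0.1,1,-0.9,-0.33,0.14,0,0,-0.1,1,-0.9,-0.34,0.14,0,0,-0.1,1,-0.89,-0.34,0.14,0,0,-0.1,1,-0.89,-0.36,0.14,0,0,-0.1,1])

```text
time: 2.15
ee_pos: [0.4745, 0.3267, 0.1436]
tool_rot: [180.0, 0.0, 169.3]
contact_force: [-0.3, -0.4, 0.3]
finger_gap: 0.0852
grip_force: 0.0
```

Emit:
drive_tool(plan=[-0.88,-0.36,0.14,0,0,-0.1,1,0,0,0,0,0,0,1])

```text
time: 2.32
ee_pos: [0.4986, 0.3081, 0.1394]
tool_rot: [-179.8, 0.2, 169.2]
contact_force: [1.2, -1.3, -0.1]
finger_gap: 0.0853
grip_force: 0.0
```

```bash
python3 - <<'E'
from h import *
s=r.observe(); print(s['ee_pos'],s['tool_rot'],s['q'],s['time'],s['contact_force'])
im,d=r.grab_frame('wrist'); cv2.imwrite('pics/w1.png',im); np.save('w1.npy',d)
m,T=cam('wrist',s); P=cloud(m,T,d)
for l in ['knife','coarse_plate','fine_plate']:
    for o in r.outline_of('wrist',l)[:2]:
        Q=P[o['mask']]; Q=Q[~np.isnan(Q[:,0])]; z=np.percentile(Q[:,2],70)
        A=Q[abs(Q[:,2]-.033)<.006]
        print(l,round(o['score'],2),o['box'],A.mean(0).round(4),A.min(0).round(3),A.max(0).round(3),cv2.minAreaRect((A[:,:2]*1000).astype(np.float32)),cv2.minEnclosingCircle((A[:,:2]*1000).astype(np.float32)))
        if l=='knife': np.save('kn.npy',A)
E
```

```text
[0.49863869 0.3081317  0.1394056 ] [-179.76410266    0.23126428  169.24213397] [-40.99035912  24.11571553  10.38854589  86.20368496  -4.14368938
  70.06731321  49.1643804 ] 2.3167 [ 1.21864271 -1.26239901 -0.09249593]
knife 0.65 [296.1, 170.1, 87.3, 88.7] [0.4946 0.3172 0.033 ] [0.466 0.288 0.027] [0.524 0.346 0.035] ((495.27734375, 316.89898681640625), (46.73597717285156, 46.97616958618164), 31.964923858642578) ((495.2892761230469, 316.94525146484375), 29.742828369140625)
coarse_plate 0.79 [322.9, 311.1, 87.8, 80.2] [0.6099 0.3187 0.031 ] [0.577 0.285 0.027] [0.646 0.352 0.033] ((611.2880859375, 318.2748718261719), (66.51264190673828, 68.73092651367188), 57.593536376953125) ((611.7583618164062, 318.5008239746094), 34.94135665893555)
fine_plate 0.7 [216.8, 5.6, 108.0, 118.8] [0.3919 0.2916 0.0313] [0.36  0.258 0.027] [0.426 0.326 0.035] ((392.7638854980469, 291.63494873046875), (67.97486114501953, 65.27490997314453), 84.21466827392578) ((393.2862548828125, 291.4589538574219), 34.243534088134766)
```

View pics/w1.png

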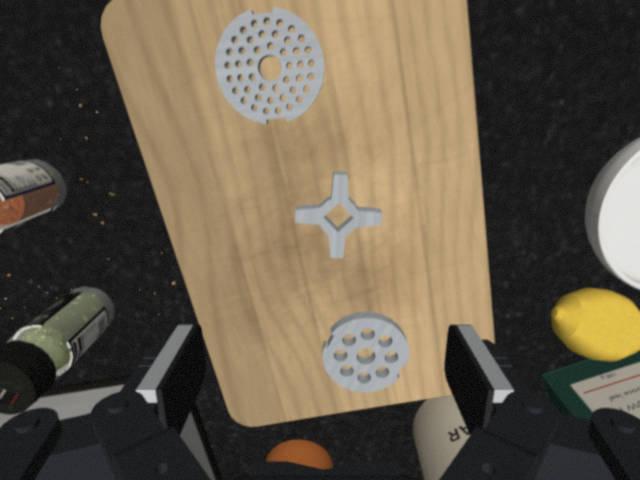

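```bash
python3 - <<'E'
from h import *
s=r.observe();print(s['ee_pos'],s['tool_rot'])
a=plan(np.array([.495,.317,.06]),down(166.5),5,.9)
plan(np.array([.495,.317,.017]),down(166.5),4,.9,start=a)
E
```

```text
[0.49257149 0.31554323 0.1402087 ] [ 1.79953966e+02 -5.99231291e-02  1.69822531e+02]
n 5 need>= 3.2
[-0.02,0.01,0.64,0,-0,0.13,0.9,-0.02,0.02,0.64,0,-0,0.14,0.9,-0.01,0.01,0.64,0.01,-0.01,0.13,0.9,-0.02,0.02,0.65,-0,0,0.13,0.9,-0.02,0.02,0.64,-0,-0,0.13,0.9]
n 4 need>= 1.7
[0,-0,0.43,-0,-0,0,0.9,0,-0,0.43,-0,-0,0,0.9,0,-0,0.43,-0,-0,0,0.9,0,-0,0.43,-0,-0,0,0.9]
```

Emit:
drive_tool(plan=[-0.02,0.01,0.64,0,0,0.13,0.9,-0.02,0.02,0.64,0,0,0.14,0.9,-0.01,0.01,0.64,0,0,0.13,0.9,-0.02,0.02,0.65,0,0,0.13,0.9,-0.02,0.02,0.64,0,0,0.13,0.9])

```text
time: 2.93
ee_pos: [0.4948, 0.3178, 0.0596]
tool_rot: [179.9, -0.0, 166.6]
contact_force: [-1.2, -0.2, -0.8]
finger_gap: 0.0771
grip_force: 0.0
```

Emit:
drive_tool(plan=[0,0,0.43,0,0,0,0.9,0,0,0.43,0,0,0,0.9,0,0,0.43,0,0,0,0.9,0,0,0.2,0,0,0,0.9,0,0,0,0,0,0,0.9])

```text
time: 3.35
ee_pos: [0.4951, 0.3155, 0.0215]
tool_rot: [-179.9, -0.1, 166.5]
contact_force: [-0.5, 0.3, -0.5]
finger_gap: 0.0764
grip_force: 0.0
```

```bash
python3 - <<'E'
from h import *
s=r.observe();print(s['ee_pos'],s['tool_rot'],s['contact_force'])
im,d=r.grab_frame('wrist'); cv2.imwrite('pics/w2.png',im[200:480,100:560])
m,T=cam('wrist',s); P=cloud(m,T,d)
for o in r.outline_of('wrist','knife')[:2]:
    Q=P[o['mask']]; A=Q[abs(Q[:,2]-.033)<.006]
    print(round(o['score'],2),o['box'],A.mean(0).round(4),cv2.minAreaRect((A[:,:2]*1000).astype(np.float32)))
E
```

```text
[0.49510022 0.31554874 0.0214697 ] [-1.79905647e+02 -9.74747978e-02  1.66469315e+02] [-0.52548098  0.26997795 -0.45135656]
0.55 [261.2, 228.1, 140.3, 133.6] [0.4944 0.3175 0.0328] ((495.71435546875, 317.13531494140625), (47.97624588012695, 47.9923210144043), 32.32374954223633)
```

View pics/w2.png

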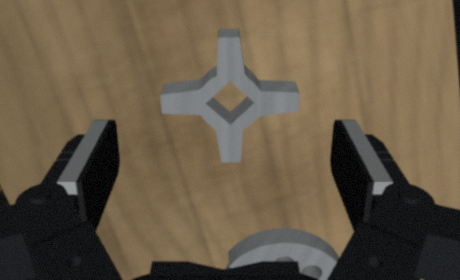

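Emit:
drive_tool(plan=[0,-0.06,0.18,0,0,0,0.9,0,0,0,0,0,0,0.5,0,0,0,0,0,0,0.5,0,0,0,0,0,0,0.5,0,0,0,0,0,0,0.5], grip_force=50)

```text
time: 3.87
ee_pos: [0.496, 0.3145, 0.0185]
tool_rot: [180.0, 0.0, 166.4]
contact_force: [-0.2, 0.6, 0.4]
finger_gap: 0.0427
grip_force: 0.0
```

Emit:
drive_tool(plan=[0,0,0,0,0,0,0.5,0,0,0,0,0,0,0.5])

```text
time: 4.03
ee_pos: [0.4959, 0.3145, 0.0184]
tool_rot: [180.0, 0.0, 166.4]
contact_force: [0.8, -0.5, -0.5]
finger_gap: 0.0427
grip_force: 0.0
```

```bash
python3 - <<'E'
from h import *
s=r.observe();print(s['ee_pos'],s['tool_rot'],s['contact_force'])
im,d=r.grab_frame('wrist'); cv2.imwrite('pics/w3.png',im[200:480,100:560])
m,T=cam('wrist',s); P=cloud(m,T,d)
print(P[300:460:10,200].round(3)); print(P[300:460:10,330].round(3))
for o in r.outline_of('wrist','knife')[:2]:
    Q=P[o['mask']]; A=Q[abs(Q[:,2]-.033)<.006]
    print(round(o['score'],2),o['box'],A.mean(0).round(4),cv2.minAreaRect((A[:,:2]*1000).astype(np.float32)))
E
```

```text
[0.4959059  0.31448321 0.01837616] [1.79985080e+02 1.19124233e-02 1.66439475e+02] [ 0.79996917 -0.49326051 -0.47951675]
[[0.487 0.257 0.02 ]
 [0.492 0.255 0.02 ]
 [0.497 0.253 0.019]
 [0.503 0.251 0.018]
 [0.508 0.25  0.019]
 [0.512 0.249 0.02 ]
 [0.517 0.247 0.021]
 [0.476 0.283 0.097]
 [0.476 0.285 0.102]
 [0.477 0.285 0.105]
 [0.477 0.287 0.109]
 [0.477 0.288 0.113]
 [0.473 0.292 0.121]
 [0.473 0.292 0.124]
 [0.473 0.293 0.127]
 [0.473 0.294 0.13 ]]
[[0.501 0.315 0.019]
 [0.507 0.314 0.019]
 [0.506 0.314 0.03 ]
 [0.509 0.313 0.033]
 [0.514 0.312 0.033]
 [0.519 0.311 0.033]
 [0.524 0.31  0.033]
 [0.539 0.307 0.019]
 [0.544 0.305 0.02 ]
 [0.551 0.304 0.018]
 [0.556 0.302 0.019]
 [0.562 0.301 0.019]
 [0.567 0.3   0.02 ]
 [0.574 0.298 0.02 ]
 [0.58  0.297 0.02 ]
 [0.587 0.295 0.019]]
0.89 [260.2, 224.9, 146.4, 141.6] [0.4944 0.3172 0.0328] ((496.04742431640625, 317.3576354980469), (48.51473617553711, 47.955928802490234), 32.23334884643555)
```

View pics/w3.png

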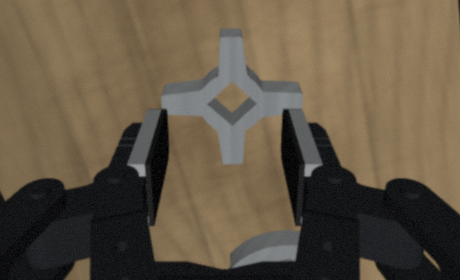

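```bash
python3 - <<'E'
from h import *
s=r.observe();print(s['finger_gap'])
im,d=r.grab_frame('wrist')
m,T=cam('wrist',s); P=cloud(m,T,d)
C=rot(s['tool_rot']); L=(P-s['ee_pos'])@C*1000
for v in (310,314,320,340,360,380,400,415): print(v,[tuple(L[v,u].round(0)) for u in (245,252,258,263,267,384,388,392,398)])
k=(L[...,2]<-18)&(abs(L[...,1])<40)&(L[...,2]>-60)
Q=L[k]; print(len(Q),np.percentile(Q,[1,50,99],axis=0).round(1))
E
```

```text
0.04253918542809804
310 [(np.float64(-10.0), np.float64(-37.0), np.float64(-1.0)), (np.float64(11.0), np.float64(-26.0), np.float64(-42.0)), (np.float64(11.0), np.float64(-24.0), np.float64(-41.0)), (np.float64(11.0), np.float64(-23.0), np.float64(-41.0)), (np.float64(-3.0), np.float64(-25.0), np.float64(-15.0)), (np.float64(11.0), np.float64(21.0), np.float64(-41.0)), (np.float64(12.0), np.float64(22.0), np.float64(-43.0)), (np.float64(12.0), np.float64(24.0), np.float64(-42.0)), (np.float64(13.0), np.float64(25.0), np.float64(-44.0))]
314 [(np.float64(11.0), np.float64(-28.0), np.float64(-45.0)), (np.float64(11.0), np.float64(-26.0), np.float64(-44.0)), (np.float64(11.0), np.float64(-24.0), np.float64(-45.0)), (np.float64(12.0), np.float64(-22.0), np.float64(-45.0)), (np.float64(8.0), np.float64(-22.0), np.float64(-38.0)), (np.float64(10.0), np.float64(21.0), np.float64(-42.0)), (np.float64(11.0), np.float64(22.0), np.float64(-45.0)), (np.float64(12.0), np.float64(23.0), np.float64(-45.0)), (np.float64(11.0), np.float64(25.0), np.float64(-45.0))]
320 [(np.float64(11.0), np.float64(
[... 2455 characters left out ...]
(np.float64(-7.0), np.float64(21.0), np.float64(-67.0)), (np.float64(-2.0), np.float64(21.0), np.float64(-74.0))]
415 [(np.float64(nan), np.float64(nan), np.float64(nan)), (np.float64(-7.0), np.float64(-22.0), np.float64(-74.0)), (np.float64(-70.0), np.float64(-34.0), np.float64(-2.0)), (np.float64(-69.0), np.float64(-32.0), np.float64(-3.0)), (np.float64(-70.0), np.float64(-30.0), np.float64(-2.0)), (np.float64(-70.0), np.float64(30.0), np.float64(-1.0)), (np.float64(-70.0), np.float64(32.0), np.float64(-1.0)), (np.float64(-70.0), np.float64(34.0), np.float64(-2.0)), (np.float64(-7.0), np.float64(22.0), np.float64(-74.0))]
3100 [[ -9.9 -34.9 -59.8]
 [  7.5 -21.6 -51.2]
 [ 12.   34.  -37.7]]
```

```bash
python3 - <<'E'
from h import *
d=np.load('w1.npy'); m=r.camera_model('wrist'); L=cloud(m,np.array(m['mount']),d)*1000
k=(abs(L[...,1])<60)&(abs(L[...,1])>38)&(L[...,2]<-20)&(L[...,2]>-110)&(abs(L[...,0])<13)
Q=L[k]; print(len(Q),np.percentile(Q,[0.5,2,50,98,99.5],axis=0).round(1))
z=Q[abs(abs(Q[:,1])-43)<2.5]; print(len(z),np.percentile(z,[1,50,99],axis=0).round(1))
E
```

```text
20208 [[ -10.2  -59.6 -108. ]
 [  -8.4  -58.7 -105.5]
 [   7.9   39.2  -85.7]
 [  12.8   58.8  -51.9]
 [  12.9   59.7  -49.3]]
9102 [[ -10.2  -45.3 -107.7]
 [   7.2   41.7  -76. ]
 [  12.8   45.3  -49.1]]
```

Emit:
drive_tool(plan=[0.02,0.1,0,0,0,0,0.85,0,0,0,0,0,0,0.85,0,0,0,0,0,0,0.85,0,0,0,0,0,0,0.85,0,0,0,0,0,0,0.85])

```text
time: 4.6
ee_pos: [0.4959, 0.3169, 0.0182]
tool_rot: [-180.0, 0.0, 166.4]
contact_force: [0.6, -0.6, -0.4]
finger_gap: 0.0725
grip_force: 0.0
```

Emit:
drive_tool(plan=[0,0,0.3,0,0,0,0.85,0,0,0.4,0,0,0,0.85,0,0,0.3,0,0,0,0.85,0,0,0.2,0,0,0,0.85,0,0,0,0,0,0,0.85])

```text
time: 5.02
ee_pos: [0.4943, 0.3159, -0.014]
tool_rot: [-179.8, -0.2, 166.4]
contact_force: [-0.2, -0.2, 0.8]
finger_gap: 0.0729
grip_force: 0.0
```

```bash
cat >> h.py <<'E'
def fingers(d):
    m=r.camera_model('wrist'); L=cloud(m,np.array(m['mount']),d)*1000; g=r.observe()['finger_gap']*500
    k=(abs(abs(L[...,1])-g-2)<4)&(L[...,2]<-20)&(L[...,2]>-110)&(abs(L[...,0])<13)
    return np.percentile(L[k][:,2],[50,97,99.5]).round(1)
E
python3 - <<'E'
from h import *
s=r.observe();print(s['ee_pos'],s['tool_rot'],s['contact_force'],s['finger_gap'])
im,d=r.grab_frame('wrist'); print(fingers(d))
m,T=cam('wrist',s); P=cloud(m,T,d)
print('board',np.nanmedian(P[60:120,300:360,2]))
for o in r.outline_of('wrist','knife')[:2]:
    Q=P[o['mask']]; A=Q[abs(Q[:,2]-.033)<.006]
    print(round(o['score'],2),o['box'],A.mean(0).round(4),cv2.minAreaRect((A[:,:2]*1000).astype(np.float32)))
E
```

```text
[ 0.49429586  0.3159053  -0.01401103] [-1.79821909e+02 -1.59414447e-01  1.66438249e+02] [-0.23471418 -0.17965394  0.77619668] 0.07294044115821373
[-71.  -33.4 -32.8]
board 0.020047681523288507
0.9 [245.6, 255.9, 171.3, 163.2] [0.4943 0.3175 0.0327] ((496.07000732421875, 316.9422912597656), (48.25202178955078, 49.051422119140625), 32.46758270263672)
```

Emit:
drive_tool(plan=[-0.03,0.03,0.16,0,0,0,0.85,0,0,0,0,0,0,0.85,0,0,0,0,0,0,0.5,0,0,0,0,0,0,0.5,0,0,0,0,0,0,0.5], grip_force=50)

```text
time: 5.53
ee_pos: [0.4975, 0.3178, -0.0151]
tool_rot: [179.9, 0.1, 166.4]
contact_force: [0.3, -0.4, 1.7]
finger_gap: 0.0581
grip_force: 53.6
```

Emit:
drive_tool(plan=[0,0,0,0,0,0,0.5,0,0,0,0,0,0,0.5])

```text
time: 5.7
ee_pos: [0.4975, 0.3178, -0.0151]
tool_rot: [179.9, 0.1, 166.4]
contact_force: [0.3, -0.4, 4.4]
finger_gap: 0.058
grip_force: 53.8
```

```bash
python3 - <<'E'
from h import *
s=r.observe();print(s['ee_pos'],s['tool_rot'],s['contact_force'],s['finger_gap'])
im,d=r.grab_frame('top')
m,T=cam('top'); P=cloud(m,T,d)
os={l:r.outline_of('top',l)[:1] for l in ['grinder_mouth','neck_rim','lock_ring']}
for l in os:
    for o in os[l]: print(l,o['score'],o['box'])
# mouth: find lug tops/face: dump region
k=(P[...,0]>.38)&(P[...,0]<.55)&(P[...,1]>-.16)&(P[...,1]<.09)&(P[...,2]>.01)
np.savez('gr.npz',P=P[k])
ims,ds=r.grab_frame('scene'); m,T=cam('scene'); Ps=cloud(m,T,ds)
k2=(Ps[...,0]>.38)&(Ps[...,0]<.55)&(Ps[...,1]>-.16)&(Ps[...,1]<.06)&(Ps[...,2]>.01)
np.savez('gr2.npz',P=Ps[k2]); print(k.sum(),k2.sum())
E
```

```text
[ 0.49749553  0.31783512 -0.01509464] [1.79935126e+02 6.37909092e-02 1.66437423e+02] [ 0.26316105 -0.37927327  4.40544722] 0.05799211749242072
grinder_mouth 0.82 [306.5, 246.3, 23.5, 29.2]
neck_rim 0.72 [306.2, 246.0, 26.2, 35.2]
lock_ring 0.91 [440.4, 261.7, 44.3, 46.5]
2221 2024
```

```bash
cat >> h.py <<'E'
def mouthR(phi):
    a=np.radians(phi); n=np.array([np.cos(a),np.sin(a),0])  # lean direction (neck)
    z=np.array([0,0,1])*np.cos(np.pi/6)+n*.5
    x=-(n*np.cos(np.pi/6)-np.array([0,0,.5])); y=np.cross(z,x)
    return np.c_[x,y,z]
def fitmouth(P,p0,verbose=True):
    from scipy.optimize import least_squares
    def res(p,sel=None):
        L=(P-np.array([p[0],p[1],.128]))@mouthR(p[2]); return L
    p=np.array(p0,float)
    for it in range(6):
        L=res(p); rr=np.hypot(L[:,0],L[:,1]); tol=[.012,.008,.006,.005,.004,.004][it]
        side=(L[:,2]<-.015)&(L[:,2]>-.11)&(L[:,0]>-.02)&(abs(rr-.034)<tol)
        pin=(L[:,2]>.014)&(L[:,2]<.032)&(rr<.006+tol)
        face=(rr<.034)&(rr>.012)&(abs(L[:,2])<0)
        nk=(L[:,0]<-.045)&(L[:,0]>-.09)&(abs(np.hypot(L[:,1],L[:,2]+.062)-.022)<tol)
        def f(q):
            L=res(q); rr=np.hypot(L[:,0],L[:,1])
            return np.r_[(rr-.034)[side],3*(rr-.006)[pin],(np.hypot(L[:,1],L[:,2]+.062)-.022)[nk]]
        o=least_squares(f,p,loss='soft_l1',f_scale=.002,x_scale=[.01,.01,5]); p=o.x
    if verbose: print(p.round(4),side.sum(),pin.sum(),nk.sum(),'rms',np.sqrt((f(p)**2).mean()).round(4))
    return p
E
python3 - <<'E'
from h import *
A=np.load('gr.npz')['P'];B=np.load('gr2.npz')['P']
for n,Q in (('top',A),('scene',B),('both',np.r_[A,B])):
    print(n); p=fitmouth(Q,[.46,-.03,95])
print(r.observe()['q'])
Rm=mouthR(p[2]);c=np.array([p[0],p[1],.128])
for n,Q in (('top',A),('scene',B)):
    L=(Q-c)@Rm; k=(np.hypot(L[:,0],L[:,1])<.05)&(L[:,2]>-.005)
    print(n,(L[k][L[k][:,2]>.012]*1000).round(0).tolist()[:60])
    f=L[k&(abs(L[:,2])<.005)]; print('face',len(f),(np.median(f,0)*1000).round(1))
a=plan(np.array([.4975,.3178,.18]),down(166.4),9,.5)
E
```

```text
top
[ 4.60400e-01 -2.48000e-02  9.70625e+01] 475 26 227 rms 0.0011
scene
[ 4.6100e-01 -2.4100e-02  9.7419e+01] 992 39 123 rms 0.0015
both
[ 4.6080e-01 -2.4400e-02  9.7336e+01] 1463 64 351 rms 0.0014
[-40.84554267  33.6960248    9.37529096  95.08023602  -6.61354718
  51.67740181  47.51838331]
top [[-1.0, 35.0, 19.0], [2.0, 34.0, 19.0], [2.0, 35.0, 16.0], [5.0, 34.0, 16.0], [-1.0, 33.0, 20.0], [2.0, 32.0, 20.0], [3.0, 32.0, 18.0], [4.0, 32.0, 15.0], [-0.0, 5.0, 35.0], [2.0, 4.0, 35.0], [4.0, 4.0, 34.0], [2.0, 5.0, 27.0], [3.0, 5.0, 25.0], [1.0, 2.0, 41.0], [2.0, 2.0, 39.0], [3.0, 2.0, 37.0], [5.0, 2.0, 36.0], [5.0, 2.0, 32.0], [6.0, 2.0, 30.0], [6.0, 2.0, 25.0], [6.0, 2.0, 22.0], [5.0, 3.0, 16.0], [6.0, 3.0, 13.0], [8.0, 3.0, 12.0], [-1.0, 0.0, 43.0], [0.0, 0.0, 41.0], [2.0, 0.0, 39.0], [2.0, 0.0, 36.0], [5.0, -0.0, 36.0], [5.0, 0.0, 32.0], [6.0, 0.0, 30.0], [6.0, 0.0, 27.0], [7.0, 0.0, 24.0], [7.0, 0.0, 20.0], [6.0, 1.0, 14.0], [-2.0, -1.0, 41.0], [1.0, -2.0, 42.0], [2.0, -2.0, 39.0], [3.0, -2.0, 38.0], [3.0, -2.0, 34.0], [6.0, -2.0, 34.0], [7.0, -2.0, 33.0], [6.0, -2.0, 27.0], [6.0, 
[... 1032 characters left out ...]
, 3.0, 26.0], [-0.0, 32.0, 14.0], [-0.0, 34.0, 13.0], [8.0, 32.0, 14.0], [-3.0, -5.0, 27.0], [1.0, -4.0, 27.0], [6.0, -4.0, 27.0], [5.0, -1.0, 26.0], [6.0, 0.0, 25.0], [7.0, 3.0, 24.0], [3.0, -6.0, 25.0], [4.0, -4.0, 24.0], [5.0, -2.0, 24.0], [6.0, -0.0, 23.0], [7.0, 2.0, 22.0], [2.0, -6.0, 23.0], [5.0, -5.0, 22.0], [5.0, -3.0, 21.0], [4.0, -0.0, 20.0], [3.0, 3.0, 19.0], [5.0, 4.0, 18.0], [3.0, -5.0, 20.0], [5.0, -4.0, 19.0], [6.0, -2.0, 18.0]]
face 214 [10.8 -4.6 -1.3]
n 9 need>= 7.8
[-0,0,-0.87,0,0,0,0.5,-0,0,-0.86,0,0,0,0.5,-0,0,-0.87,0,0,0,0.5,-0,0,-0.87,0.01,0.01,0,0.5,-0,0,-0.87,-0,-0,0,0.5]
[-0.01,0,-0.86,-0,-0,0.01,0.5,0,0,-0.87,-0,-0,-0,0.5,0,0,-0.87,0,0,-0,0.5,0,0,-0.86,0,0,-0,0.5]
```

```bash
cat >> h.py <<'E'
C0=np.array([.4607,-.0245,.128]); PHI=97.3; RM=mouthR(PHI)
def toolR(ang):  # tool y at angle ang (deg) from mouth +x toward +y; tool z = -zm
    a=np.radians(ang); ty=RM@[np.cos(a),np.sin(a),0]; tz=-RM[:,2]; return np.c_[np.cross(ty,tz),ty,tz]
def at(h,Rt,K,dx=0,dy=0): return C0+RM@[dx,dy,h]-Rt@np.array(K)
E
python3 - <<'E'
from h import *
Rt=toolR(135);K=[.0016,0,-.0371]
print(Rt.round(2),at(0,Rt,K),at(.09,Rt,K))
s=(np.array([.4975,.3178,.15]),down(166.4))
plan(at(.09,Rt,K),Rt,15,.5,start=s)
E
```

```text
[[-0.78  0.62  0.06]
 [ 0.52  0.7  -0.5 ]
 [-0.35 -0.35 -0.87]] [ 0.46430375 -0.04372774  0.09643614] [0.45858584 0.00090751 0.17437843]
n 15 need>= 12.8
[-0.1,-0.85,-0.07,0.34,-0.22,0.31,0.5,-0.12,-0.84,-0.03,0.34,-0.22,0.32,0.5,-0.15,-0.84,-0.01,0.33,-0.22,0.31,0.5,-0.16,-0.84,0.01,0.34,-0.22,0.32,0.5,-0.19,-0.83,0.05,0.34,-0.22,0.31,0.5]
[-0.22,-0.82,0.07,0.34,-0.21,0.31,0.5,-0.23,-0.82,0.1,0.34,-0.22,0.32,0.5,-0.25,-0.8,0.13,0.33,-0.22,0.31,0.5,-0.27,-0.8,0.16,0.34,-0.22,0.32,0.5,-0.3,-0.78,0.19,0.34,-0.22,0.31,0.5]
[-0.3,-0.76,0.22,0.34,-0.22,0.31,0.5,-0.33,-0.75,0.24,0.34,-0.22,0.32,0.5,-0.34,-0.74,0.28,0.34,-0.22,0.31,0.5,-0.35,-0.72,0.3,0.33,-0.22,0.31,0.5,-0.37,-0.69,0.33,0.34,-0.22,0.32,0.5]
```

Emit:
drive_tool(plan=[0,0,-0.4,0,0,0,0.5,0,0,-0.8,0,0,0,0.5,0,0,-1,0,0,0,0.5,0,0,-1,0,0,0,0.5,0,0,-1,0,0,0,0.5])

```text
time: 6.37
ee_pos: [0.4957, 0.3168, 0.0896]
tool_rot: [-179.9, -0.1, 166.4]
contact_force: [-0.2, -0.7, -1.2]
finger_gap: 0.0578
grip_force: 53.6
```

Emit:
drive_tool(plan=[0,0,-1,0,0,0,0.5,0,0,-1,0,0,0,0.5,0,0,-0.4,0,0,0,0.5,0,0,0,0,0,0,0.5])

```text
time: 6.7
ee_pos: [0.4983, 0.3184, 0.152]
tool_rot: [179.8, 0.2, 166.4]
contact_force: [0.6, 0.3, -1.1]
finger_gap: 0.0577
grip_force: 53.7
```

Emit:
drive_tool(plan=[-0.1,-0.85,-0.07,0.34,-0.22,0.31,0.5,-0.12,-0.84,-0.03,0.34,-0.22,0.32,0.5,-0.15,-0.84,-0.01,0.33,-0.22,0.31,0.5,-0.16,-0.84,0.01,0.34,-0.22,0.32,0.5,-0.19,-0.83,0.05,0.34,-0.22,0.31,0.5])

```text
time: 7.12
ee_pos: [0.482, 0.2101, 0.155]
tool_rot: [-171.6, 5.9, 159.0]
contact_force: [-0.5, 0.2, -1.2]
finger_gap: 0.058
grip_force: 53.7
```

Emit:
drive_tool(plan=[-0.22,-0.82,0.07,0.34,-0.21,0.31,0.5,-0.23,-0.82,0.1,0.34,-0.22,0.32,0.5,-0.25,-0.8,0.13,0.33,-0.22,0.31,0.5,-0.27,-0.8,0.16,0.34,-0.22,0.32,0.5,-0.3,-0.78,0.19,0.34,-0.22,0.31,0.5])

```text
time: 7.53
ee_pos: [0.4692, 0.1046, 0.1635]
tool_rot: [-164.3, 12.9, 152.4]
contact_force: [0.1, 0.4, -1.2]
finger_gap: 0.0577
grip_force: 53.7
```

Emit:
drive_tool(plan=[-0.3,-0.76,0.22,0.34,-0.22,0.31,0.5,-0.33,-0.75,0.24,0.34,-0.22,0.32,0.5,-0.34,-0.74,0.28,0.34,-0.22,0.31,0.5,-0.35,-0.72,0.3,0.33,-0.22,0.31,0.5,-0.37,-0.69,0.33,0.34,-0.22,0.32,0.5])

```text
time: 7.95
ee_pos: [0.4564, -0.0008, 0.1717]
tool_rot: [-157.5, 20.7, 146.5]
contact_force: [-0.4, -0.6, -0.8]
finger_gap: 0.0574
grip_force: 53.7
```

Emit:
drive_tool(plan=[0,0,0,0,0,0,0.5,0,0,0,0,0,0,0.5,0,0,0,0,0,0,0.5])

```text
time: 8.2
ee_pos: [0.4578, 0.0015, 0.1724]
tool_rot: [-157.8, 20.6, 146.5]
contact_force: [0.4, 0.1, -0.9]
finger_gap: 0.0574
grip_force: 53.7
```

```bash
python3 - <<'E'
from h import *
s=r.observe();print(s['ee_pos'],s['tool_rot'],s['q'],s['contact_force'],s['finger_gap'])
im,d=r.grab_frame('wrist'); cv2.imwrite('pics/w5.png',im)
m,T=cam('wrist',s); P=cloud(m,T,d)
Q=P[~np.isnan(P[...,0])&(P[...,2]>.02)]; fitmouth(Q,[.4607,-.0245,97.3])
L=cloud(m,np.array(m['mount']),d)*1000
o=r.outline_of('wrist','knife')
for o in o[:1]:
    A=L[o['mask']]; A=A[(abs(A[:,2]+49)<6)&(abs(A[:,0])<40)]; print('knife tool',o['score'],A.mean(0).round(1),cv2.minAreaRect(A[:,:2].astype(np.float32)))
E
```

```text
[0.45776448 0.00148223 0.17241186] [-157.78057059   20.61513567  146.53784694] [-46.67680183  13.17245117  23.51377761 105.32901882  24.60256593
  72.99417878  19.65185007] [ 0.37119745  0.06789087 -0.88255732] 0.05737186896313681
[ 4.60000e-01 -2.61000e-02  9.70958e+01] 840 92 4746 rms 0.0012
knife tool 0.62 [  2.4  -0.3 -47.9] ((0.7089004516601562, -0.237274169921875), (47.65916442871094, 48.779903411865234), 44.747310638427734)
```

View pics/w5.png

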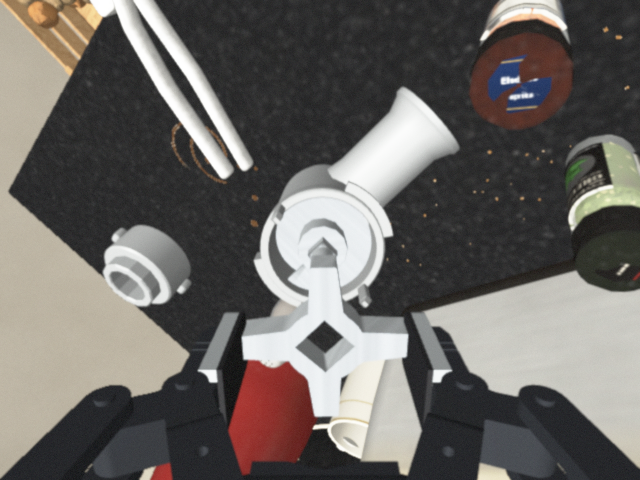

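```bash
sed -i 's/^C0=.*/C0=np.array([.4603,-.0253,.128]); PHI=97.2; RM=mouthR(PHI)/' h.py; python3 - <<'E'
from h import *
Rt=toolR(135);K=[.0014,0,-.0371]
a=plan(at(.046,Rt,K),Rt,5,.5)
s=r.observe();print((s['ee_pos']-C0+rot(s['tool_rot'])@K)@RM)
plan(at(.02,Rt,K),Rt,5,.5,start=a)
E
```

```text
n 5 need>= 1.7
[-0.01,-0.01,0.35,0,0,0.01,0.5,-0.01,-0.02,0.35,0.01,0,0.01,0.5,-0,-0.01,0.35,0,0.01,0.01,0.5,-0.01,-0.01,0.34,0.01,-0,0,0.5,-0.01,-0.02,0.35,0,0,0.01,0.5]
[-0.00184544  0.00033197  0.089578  ]
n 5 need>= 1.0
[-0,0,0.21,0,0,0,0.5,-0,0,0.21,0,0,0,0.5,-0,0,0.21,0,0,0,0.5,-0,0,0.2,0,0,0,0.5,-0,0,0.21,0,0,0,0.5]
```

Emit:
drive_tool(plan=[-0.01,-0.01,0.35,0,0,0,0.5,-0.01,-0.02,0.35,0,0,0,0.5,-0.01,-0.01,0.35,0,0,0,0.5,-0.01,-0.01,0.34,0,0,0,0.5,-0.01,-0.02,0.2,0,0,0,0.5])

```text
time: 8.72
ee_pos: [0.4598, -0.0224, 0.1388]
tool_rot: [-157.7, 20.7, 146.4]
contact_force: [0.7, -0.0, -0.5]
finger_gap: 0.0579
grip_force: 53.7
```

Emit:
drive_tool(plan=[0,0,0,0,0,0,0.5,0,0,0,0,0,0,0.5])

```text
time: 8.88
ee_pos: [0.4604, -0.0215, 0.1398]
tool_rot: [-157.8, 20.7, 146.4]
contact_force: [0.2, -0.0, -1.2]
finger_gap: 0.0579
grip_force: 53.7
```

```bash
python3 - <<'E'
from h import *
s=r.observe();Rt=toolR(135);K=[.0014,0,-.0371]
print((s['ee_pos']-C0+rot(s['tool_rot'])@K)@RM)
im,d=r.grab_frame('wrist'); cv2.imwrite('pics/w6.png',cv2.resize(im[150:430,180:480],None,fx=2,fy=2))
m,T=cam('wrist',s); P=cloud(m,T,d)
Q=P[~np.isnan(P[...,0])&(P[...,2]>.02)]; fitmouth(Q,[.4607,-.0245,97.3])
# predicted spindle tip & hole
print(proj(m,T,C0+RM@[0,0,.042])-[180,150])
print(proj(m,T,s['ee_pos']+rot(s['tool_rot'])@np.array([.0014,0,-.0491]))-[180,150])
E
```

```text
[ 0.00167651 -0.00045985  0.04921043]
[ 4.60100e-01 -2.63000e-02  9.70719e+01] 1246 12 6445 rms 0.0012
[[149.20403081 166.02501974]]
[[145.46405499 195.09154034]]
```

View pics/w6.png

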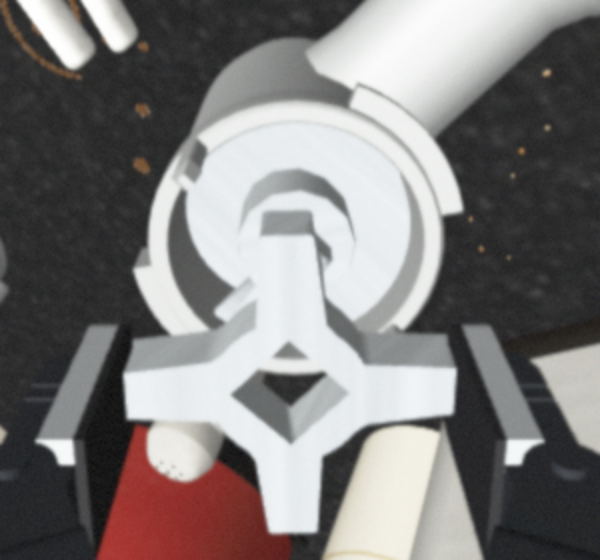

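Emit:
drive_tool(plan=[0.02,0.045,0,0,0,0,0.5,0,0,0.1,0,0,0,0.5,0,0,0.2,0,0,0,0.5,0,0,0.2,0,0,0,0.5,0,0,0,0,0,0,0.5])

```text
time: 9.35
ee_pos: [0.4609, -0.0272, 0.1279]
tool_rot: [-157.7, 20.7, 146.4]
contact_force: [-0.7, -0.3, -0.7]
finger_gap: 0.058
grip_force: 53.7
```

```bash
sed -i 's/^C0=.*/C0=np.array([.4602,-.0258,.128]); PHI=97.2; RM=mouthR(PHI)/' h.py; cat >> h.py <<'E'
def rel(K):
    s=r.observe(); print('mouth rel mm',((s['ee_pos']-C0+rot(s['tool_rot'])@K)@RM*1000).round(1),'F mouth',(s['contact_force']@RM).round(1),'t',s['time'],'gap',round(s['finger_gap'],4))
E
python3 -c "
from h import *
rel([.0014,0,-.0371])"
```

```text
mouth rel mm [ 0.2 -0.5 36.2] F mouth [-0.2 -0.7 -0.7] t 9.35 gap 0.058
```

Emit:
drive_tool(plan=[0,0,0.2,0,0,0,0.5,0,0,0.25,0,0,0,0.5,0,0,0.25,0,0,0,0.5,0,0,0.1,0,0,0,0.5,0,0,0,0,0,0,0.5])

```text
time: 9.77
ee_pos: [0.4623, -0.037, 0.1107]
tool_rot: [-157.7, 20.7, 146.4]
contact_force: [-0.8, -0.3, -1.1]
finger_gap: 0.0579
grip_force: 53.7
```

```bash
python3 -c "
from h import *
rel([.0014,0,-.0371]); print(r.observe()['moment'])"
```

```text
mouth rel mm [ 0.2 -0.3 16.4] F mouth [-0.4 -0.9 -1. ] t 9.7667 gap 0.0579
[0.57368082 0.0764881  0.0162359 ]
```

Emit:
drive_tool(plan=[0,0,0.2,0,0,0,0.5,0,0,0.2,0,0,0,0.5,0,0,0.1,0,0,0,0.5,0,0,0,0,0,0,0.5,0,0,0,0,0,0,0.5])

```text
time: 10.18
ee_pos: [0.4638, -0.0424, 0.1005]
tool_rot: [-157.8, 20.7, 146.4]
contact_force: [0.1, -0.6, -0.1]
finger_gap: 0.0578
grip_force: 53.7
```

```bash
python3 -c "
from h import *
rel([.0014,0,-.0371]); print(r.observe()['moment'])"
```

```text
mouth rel mm [-0.1  0.5  4.8] F mouth [ 0.5  0.1 -0.4] t 10.1833 gap 0.0578
[ 0.63153826  0.05711475 -0.0298912 ]
```

Emit:
drive_tool(plan=[0,0,0.1,0,0,0,0.5,0,0,0.08,0,0,0,0.5,0,0,0.04,0,0,0,0.5,0,0,0,0,0,0,0.5])

```text
time: 10.52
ee_pos: [0.4644, -0.0446, 0.0963]
tool_rot: [-157.8, 20.7, 146.5]
contact_force: [-2.2, 1.7, 4.2]
finger_gap: 0.0576
grip_force: 54.2
```

```bash
python3 -c "
from h import *
rel([.0014,0,-.0371]); print(r.observe()['moment'])"
```

```text
mouth rel mm [-0.2  0.7  0.1] F mouth [ 0.4 -2.   4.7] t 10.5167 gap 0.0576
[ 0.33421661  0.41039384 -0.23946211]
```

Emit:
drive_tool(plan=[0,0,0.05,0,0,0,0.5,0,0,0,0,0,0,0.5,0,0,0,0,0,0,0.85,0,0,0,0,0,0,0.85,0,0,0,0,0,0,0.85])

```text
time: 10.93
ee_pos: [0.4645, -0.0458, 0.0947]
tool_rot: [-157.8, 20.7, 146.4]
contact_force: [-0.3, 0.4, 0.1]
finger_gap: 0.0728
grip_force: 0.0
```

Emit:
drive_tool(plan=[0,0,0,0,0,0,0.85,0,0,-0.2,0,0,0,0.85,0,0,-0.6,0,0,0,0.85,0,0,-1,0,0,0,0.85,0,0,-1,0,0,0,0.85])

```text
time: 11.35
ee_pos: [0.4589, -0.0113, 0.1559]
tool_rot: [-157.7, 20.7, 146.4]
contact_force: [0.6, -0.1, 0.7]
finger_gap: 0.0725
grip_force: 0.0
```

Emit:
drive_tool(plan=[0,0,-1,0,0,0,1,0,0,-1,0,0,0,1,0,0,-0.5,0,0,0,1,0,0,0,0,0,0,1,0,0,0,0,0,0,1])

```text
time: 11.77
ee_pos: [0.456, 0.0204, 0.2096]
tool_rot: [-157.9, 20.7, 146.5]
contact_force: [0.5, -1.2, 0.2]
finger_gap: 0.0854
grip_force: 0.0
```

```bash
python3 - <<'E'
from h import *
s=r.observe(); rel([0,0,0]); print(s['ee_pos'],s['q'])
im,d=r.grab_frame('wrist'); cv2.imwrite('pics/w7.png',im[130:430,150:490])
m,T=cam('wrist',s); P=cloud(m,T,d)
Q=P[~np.isnan(P[...,0])&(P[...,2]>.02)]; p=fitmouth(Q,[.4607,-.0245,97.3])
o=r.outline_of('wrist','knife')[0]; L=(P[o['mask']]-C0)@RM*1000
A=L[(abs(L[:,2]-12)<4)&(np.hypot(L[:,0],L[:,1])<34)&(np.hypot(L[:,0],L[:,1])>9)]; print(o['score'],len(A),A.mean(0).round(1),cv2.minAreaRect(A[:,:2].astype(np.float32)))
E
```

```text
mouth rel mm [ 0.7  1.7 93.8] F mouth [ 1.2  0.3 -0.5] t 11.7667 gap 0.0854
[0.4560477  0.0203843  0.20960362] [-48.41776088  11.7926155   22.93894894 101.27575418  24.28691407
  78.82636156  19.73429931]
[ 4.60000e-01 -2.62000e-02  9.70307e+01] 443 162 3634 rms 0.0011
0.76 2372 [-3.5  0.3 11.2] ((-1.9428348541259766, 0.9858417510986328), (48.01515197753906, 48.15891647338867), 1.5087316036224365)
```

View pics/w7.png

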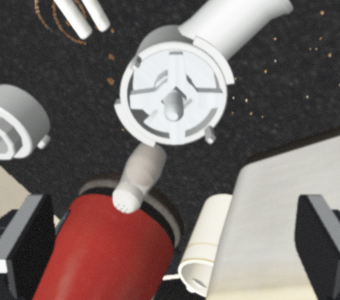

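```bash
python3 - <<'E'
from h import *
im,d=r.grab_frame('scene'); m,T=cam('scene'); P=cloud(m,T,d).reshape(-1,3)
im,d=r.grab_frame('top'); m,T=cam('top'); P=np.r_[P,cloud(m,T,d).reshape(-1,3)]
P=P[~np.isnan(P[:,0])]
print('x rows .48->.80, y cols .02->.44; max z cm')
for x in np.arange(.48,.8,.03):
    print('%.2f'%x,[ (lambda q: int(q.max()*100) if len(q) else -1)(P[(abs(P[:,0]-x)<.015)&(abs(P[:,1]-y)<.015)][:,2]) for y in np.arange(.02,.45,.03)])
o=down(238)
a=plan(np.array([.53,.18,.22]),down(215),14,1)
plan(np.array([.6115,.3185,.10]),down(238),8,1,start=a)
E
```

```text
x rows .48->.80, y cols .02->.44; max z cm
0.48 [10, 4, 39, 43, 48, 56, 59, 60, 2, 2, 2, 2, 2, 2, 0]
0.51 [0, 0, 9, 30, 31, 0, 2, 2, 2, 2, 2, 2, 2, 2, 0]
0.54 [0, 0, 11, 10, 0, 0, 2, 2, 2, 2, 2, 2, 2, 2, 0]
0.57 [0, 0, 10, 10, 0, 0, 2, 2, 2, 3, 3, 2, 2, 2, 0]
0.60 [17, 18, 17, 17, 17, 10, 2, 2, 2, 3, 3, 3, 2, 2, 0]
0.63 [18, 18, 18, 18, 18, 17, 2, 2, 2, 3, 3, 3, 2, 2, 0]
0.66 [18, 18, 18, 18, 18, 18, 2, 2, 2, 2, 3, 2, 12, 12, 0]
0.69 [18, 18, 18, 18, 18, 17, 0, 16, 16, 0, 0, 12, 12, 12, 12]
0.72 [18, 18, 18, 18, 18, 17, 17, 17, 17, 15, 0, 12, 14, 14, 12]
0.75 [18, 18, 18, 18, 18, 17, 17, 16, 17, 16, 0, 12, 12, 12, 12]
0.78 [-1, -1, -1, -1, -1, -1, 17, 17, 17, 0, 0, 0, 12, 12, 12]
n 14 need>= 14.2
!! over [ 0.06  0.44 -0.24] [-0.45  0.07 -1.01]
!! over [ 0.02  0.46 -0.23] [-0.46  0.06 -1.02]
!! over [-0.02  0.46 -0.21] [-0.45  0.07 -1.01]
!! over [-0.06  0.47 -0.19] [-0.46  0.07 -1.01]
!! over [-0.1   0.47 -0.17] [-0.45  0.07 -1.02]
!! over [-0.14  0.47 -0.15] [-0.46  0.06 -1.01]
!! over [-0.17  0.45 -0.14] [-0.45  0.07 -1.01]
!! over [-0.22  0.45 -0.12] [-0.45  0.07 -1.02]
!! over [-
[... 331 characters left out ...]
0.46,0.06,-1.02,1,-0.02,0.46,-0.21,-0.45,0.07,-1.01,1,-0.06,0.47,-0.19,-0.46,0.07,-1.01,1,-0.1,0.47,-0.17,-0.45,0.07,-1.02,1]
[-0.14,0.47,-0.15,-0.46,0.06,-1.01,1,-0.17,0.45,-0.14,-0.45,0.07,-1.01,1,-0.22,0.45,-0.12,-0.45,0.07,-1.02,1,-0.26,0.42,-0.1,-0.46,0.06,-1.01,1,-0.29,0.41,-0.09,-0.45,0.07,-1.01,1]
[-0.33,0.38,-0.08,-0.46,0.07,-1.02,1,-0.36,0.36,-0.06,-0.45,0.07,-1.01,1,-0.39,0.32,-0.05,-0.46,0.06,-1.02,1,-0.41,0.3,-0.04,-0.45,0.07,-1.01,1]
n 8 need>= 8.0
[-0.73,0.33,0.6,-0,-0,-0.57,1,-0.75,0.3,0.6,-0,-0,-0.58,1,-0.76,0.26,0.6,-0,-0,-0.57,1,-0.77,0.22,0.6,-0,-0,-0.58,1,-0.79,0.18,0.6,-0,-0,-0.57,1]
[-0.79,0.14,0.6,-0,-0,-0.58,1,-0.79,0.1,0.6,-0,-0,-0.57,1,-0.81,0.06,0.6,-0,-0,-0.58,1]
```

```bash
python3 - <<'E'
from h import *
a=plan(np.array([.54,.2,.22]),down(105),10,1)
plan(np.array([.611,.3185,.10]),down(90),8,1,start=a)
E
```

```text
n 10 need>= 8.0
[0.09,0.7,-0.38,-0.27,0.55,0.73,1,0.16,0.7,-0.36,-0.28,0.54,0.73,1,0.22,0.7,-0.33,-0.27,0.55,0.72,1,0.27,0.69,-0.3,-0.28,0.55,0.73,1,0.33,0.68,-0.27,-0.27,0.55,0.73,1]
[0.39,0.66,-0.24,-0.27,0.54,0.73,1,0.44,0.64,-0.2,-0.28,0.55,0.73,1,0.49,0.61,-0.17,-0.27,0.55,0.73,1,0.53,0.58,-0.13,-0.28,0.55,0.72,1,0.58,0.56,-0.08,-0.27,0.54,0.73,1]
n 8 need>= 7.3
[0.48,0.5,0.6,-0,0,0.38,1,0.5,0.48,0.6,-0,0,0.37,1,0.51,0.46,0.6,0,0,0.38,1,0.52,0.45,0.6,0,0,0.37,1,0.55,0.43,0.6,0,0,0.38,1]
[0.55,0.41,0.6,0,0,0.37,1,0.57,0.39,0.6,0,0,0.38,1,0.58,0.37,0.59,0,0,0.37,1]
```

Emit:
drive_tool(plan=[0.09,0.7,-0.38,-0.27,0.55,0.73,1,0.16,0.7,-0.36,-0.28,0.54,0.73,1,0.22,0.7,-0.33,-0.27,0.55,0.72,1,0.27,0.69,-0.3,-0.28,0.55,0.73,1,0.33,0.68,-0.27,-0.27,0.55,0.73,1])

```text
time: 12.38
ee_pos: [0.4985, 0.1107, 0.2147]
tool_rot: [-171.1, 12.2, 124.1]
contact_force: [1.2, -0.8, 0.1]
finger_gap: 0.0854
grip_force: 0.0
```

Emit:
drive_tool(plan=[0.39,0.66,-0.24,-0.27,0.54,0.73,1,0.44,0.64,-0.2,-0.28,0.55,0.73,1,0.49,0.61,-0.17,-0.27,0.55,0.73,1,0.53,0.58,-0.13,-0.28,0.55,0.72,1,0.58,0.56,-0.08,-0.27,0.54,0.73,1])

```text
time: 12.8
ee_pos: [0.5411, 0.2009, 0.2205]
tool_rot: [179.9, -0.1, 104.8]
contact_force: [-0.1, -0.3, -0.1]
finger_gap: 0.0855
grip_force: 0.0
```

Emit:
drive_tool(plan=[0.48,0.5,0.6,0,0,0.38,1,0.5,0.48,0.6,0,0,0.37,1,0.51,0.46,0.6,0,0,0.38,1,0.52,0.45,0.6,0,0,0.37,1,0.55,0.43,0.6,0,0,0.38,1])

```text
time: 13.22
ee_pos: [0.5851, 0.2751, 0.1445]
tool_rot: [180.0, 0.0, 95.5]
contact_force: [0.1, 0.2, 0.7]
finger_gap: 0.0855
grip_force: 0.0
```

Emit:
drive_tool(plan=[0.55,0.41,0.6,0,0,0.37,1,0.57,0.39,0.6,0,0,0.38,1,0.4,0.27,0.4,0,0,0.37,1,0,0,0,0,0,0,1,0,0,0,0,0,0,1])

```text
time: 13.63
ee_pos: [0.6082, 0.3147, 0.1045]
tool_rot: [-179.9, 0.1, 90.1]
contact_force: [-0.6, -1.1, 0.7]
finger_gap: 0.0852
grip_force: 0.0
```

```bash
cat > plate.py <<'E'
from h import *
s=r.observe();print(s['ee_pos'],s['tool_rot'],s['q'],s['contact_force'],s['finger_gap'],s['time'])
im,d=r.grab_frame('wrist'); cv2.imwrite('pics/w8.png',im)
m,T=cam('wrist',s); P=cloud(m,T,d)
o=r.outline_of('wrist','coarse_plate')[0]; print(o['score'],o['box'])
A=P[o['mask']]; A=A[(A[:,2]>.027)&(A[:,2]<.037)]
c,rad=cv2.minEnclosingCircle((A[:,:2]*1000).astype(np.float32)); print('circle',c,rad,'top z',np.median(A[:,2]))
# notch: boundary radius vs azimuth, by drawing plan map 0.5 mm
c=np.array(c)/1000
for it in range(3):
    D=A[:,:2]-c; az=np.degrees(np.arctan2(D[:,1],D[:,0]))%360; rr=np.hypot(*D.T)
    prof=np.array([np.percentile(rr[(abs((az-a+180)%360-180)<2)],98) if (abs((az-a+180)%360-180)<2).sum()>5 else np.nan for a in range(0,360,3)])
    a=np.radians(np.arange(0,360,3)); ok=prof>np.nanmedian(prof)-.0015
    M=np.c_[np.cos(a),np.sin(a),np.ones_like(a)][ok]; sol=np.linalg.lstsq(M,prof[ok],rcond=None)[0]; c=c+sol[:2]
print('fit centre',c,'r',sol[2]); print((prof*1000).round(1).tolist())
E
python3 plate.py
```

```text
[0.60822042 0.31468258 0.1044781 ] [-1.79934816e+02  9.09189306e-02  9.01407786e+01] [-43.20984016  38.71668872  25.54508315  70.70367233 -16.22200188
  74.14068481 -18.04546778] [-0.59575946 -1.13028331  0.66792032] 0.08523747283276442 13.6333
0.79 [278.7, 175.4, 109.9, 105.7]
circle (612.071533203125, 318.2242736816406) 34.38451385498047 top z 0.03125228000274549
fit centre [0.61208586 0.31857449] r 0.03358904187580103
[33.9, 33.9, 33.8, 33.6, 33.6, 33.4, 33.3, 33.5, 33.4, 33.3, 33.2, 33.5, 33.8, 33.6, 33.7, 32.2, 30.5, 30.2, 30.3, 30.4, 30.3, 30.5, 33.8, 33.8, 33.8, 33.9, 33.9, 33.8, 33.7, 33.6, 33.8, 33.7, 33.6, 33.7, 33.7, 33.8, 33.8, 33.7, 33.7, 33.7, 33.9, 33.9, 33.7, 33.7, 33.7, 33.6, 33.6, 33.7, 33.7, 33.6, 33.6, 33.6, 33.4, 33.3, 33.4, 33.4, 33.0, 33.3, 33.5, 33.1, 33.1, 33.1, 33.4, 33.2, 33.4, 33.1, 33.2, 33.4, 33.5, 33.7, 33.7, 33.9, 33.8, 33.8, 33.4, 30.9, 30.7, 30.6, 30.6, 30.4, 30.4, 30.6, 33.6, 34.0, 34.0, 34.1, 34.2, 33.7, 33.6, 34.2, 34.4, 34.3, 34.0, 33.7, 33.7, 33.5, 33.1, 33.5, 33.4, 33.5, 33.9, 33.5, 33.7, 33.4, 32.9, 32.6, 33.0, 33.3, 33.6, 33.6, 33.6, 33.3, 33.5, 33.3, 33.7, 33.9, 33.6, 33.8, 33.7, 33.8]
```

View pics/w8.png

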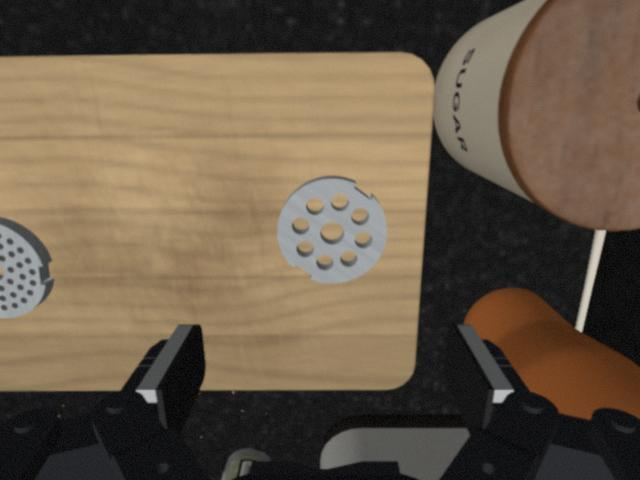

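```bash
python3 - <<'E'
from h import *
s=r.observe();print(s['ee_pos'])
a=plan(np.array([.612,.3186,.01]),down(90),6,1)
plan(np.array([.612,.3186,-.018]),down(90),4,1,start=a)
E
```

```text
[0.60962363 0.31383078 0.10705183]
n 6 need>= 3.9
[0.03,0.01,0.65,0.01,0,0,1,0.03,0.02,0.64,0,0,0,1,0.04,0.01,0.65,0.01,0,0,1,0.03,0.02,0.65,0,0,0,1,0.03,0.01,0.65,0.01,0,0.01,1]
[0.03,0.02,0.64,0,0,-0,1]
n 4 need>= 1.1
[0,-0,0.28,0,0,-0,1,0,-0,0.28,0,0,-0,1,0,-0,0.28,0,0,-0,1,0,-0,0.28,0,0,-0,1]
```

Emit:
drive_tool(plan=[0.03,0.01,0.65,0,0,0,1,0.03,0.02,0.64,0,0,0,1,0.04,0.01,0.65,0,0,0,1,0.03,0.02,0.65,0,0,0,1,0.03,0.01,0.65,0,0,0,1])

```text
time: 14.15
ee_pos: [0.6121, 0.3185, 0.0268]
tool_rot: [179.7, -0.1, 90.0]
contact_force: [-0.1, -0.5, 0.1]
finger_gap: 0.0851
grip_force: 0.0
```

Emit:
drive_tool(plan=[0.03,0.02,0.5,0,0,0,1,0,0,0.3,0,0,0,1,0,0,0.25,0,0,0,1,0,0,0.1,0,0,0,1,0,0,0,0,0,0,1])

```text
time: 14.57
ee_pos: [0.6118, 0.3202, -0.003]
tool_rot: [179.9, -0.1, 90.1]
contact_force: [-0.2, -0.6, -0.2]
finger_gap: 0.0857
grip_force: 0.0
```

```bash
python3 plate.py | head -4
```

```text
[ 0.61178232  0.32023887 -0.0030267 ] [ 1.79870446e+02 -6.67465064e-02  9.00918246e+01] [-42.80266443  44.5240298   23.75453277  76.37838401 -18.53296545
  62.73766619 -16.60309851] [-0.15148573 -0.61334189 -0.22441275] 0.08566868702207694 14.5667
0.73 [238.4, 239.0, 176.5, 161.6]
circle (612.136474609375, 318.2408447265625) 34.665382385253906 top z 0.0312789782519404
```

Emit:
drive_tool(plan=[-0.06,0,0.25,0,0,0,1,0,0,0.25,0,0,0,1,0,0,0.12,0,0,0,1,0,0,0,0,0,0,1,0,0,0,0,0,0,1])

```text
time: 15.08
ee_pos: [0.6114, 0.3189, -0.0192]
tool_rot: [179.9, -0.0, 90.1]
contact_force: [0.2, -0.4, -0.2]
finger_gap: 0.0855
grip_force: 0.0
```

Emit:
drive_tool(plan=[0,0,0,0,0,0,0.6,0,0,0,0,0,0,0.6,0,0,0,0,0,0,0.6,0,0,0,0,0,0,0.6,0,0,0,0,0,0,0.6], grip_force=60)

```text
time: 15.5
ee_pos: [0.6128, 0.3194, -0.0171]
tool_rot: [179.8, -0.1, 90.1]
contact_force: [0.7, -0.8, 6.0]
finger_gap: 0.0636
grip_force: 65.5
```

```bash
python3 plate.py | head -4
```

```text
[ 0.61277315  0.31938666 -0.01713224] [ 1.79752795e+02 -1.34121311e-01  9.01020107e+01] [-42.59315386  45.33332053  23.47733346  77.05691181 -18.89032301
  61.15051034 -16.21975021] [ 0.72155764 -0.78658561  6.0024886 ] 0.06364434567833357 15.5
0.58 [234.0, 249.2, 185.0, 176.5]
circle (611.9482421875, 318.0815124511719) 34.879547119140625 top z 0.031246145099509404
```

```bash
python3 - <<'E'
from h import *
Rt=toolR(35.3);K=[-.0011,0,-.0391]
s=(np.array([.6128,.3194,.163]),down(90.1))
print(at(.09,Rt,K))
plan(at(.09,Rt,K),Rt,17,.6,start=s)
E
```

```text
[4.57831948e-01 1.07979823e-04 1.71762871e-01]
n 17 need>= 14.2
[-0.75,-0.37,-0.02,-0.19,-0.31,0.55,0.6,-0.77,-0.33,-0.01,-0.18,-0.31,0.54,0.6,-0.78,-0.29,0.01,-0.19,-0.31,0.55,0.6,-0.79,-0.25,0.03,-0.19,-0.32,0.55,0.6,-0.81,-0.22,0.05,-0.18,-0.31,0.54,0.6]
[-0.81,-0.18,0.06,-0.19,-0.31,0.55,0.6,-0.82,-0.14,0.08,-0.19,-0.31,0.55,0.6,-0.82,-0.11,0.11,-0.18,-0.31,0.54,0.6,-0.83,-0.06,0.12,-0.19,-0.31,0.55,0.6,-0.82,-0.03,0.15,-0.19,-0.32,0.55,0.6]
[-0.82,0,0.17,-0.18,-0.31,0.54,0.6,-0.81,0.04,0.19,-0.19,-0.31,0.55,0.6,-0.8,0.08,0.21,-0.18,-0.31,0.55,0.6,-0.8,0.11,0.24,-0.19,-0.31,0.55,0.6,-0.78,0.15,0.26,-0.19,-0.31,0.54,0.6]
[-0.76,0.18,0.29,-0.18,-0.32,0.55,0.6,-0.75,0.21,0.3,-0.19,-0.31,0.55,0.6]
```

Emit:
drive_tool(plan=[0,0,-0.3,0,0,0,0.6,0,0,-0.5,0,0,0,0.6,0,0,-0.8,0,0,0,0.6,0,0,-1,0,0,0,0.6,0,0,-1,0,0,0,0.6])

```text
time: 16.02
ee_pos: [0.6107, 0.3185, 0.0719]
tool_rot: [180.0, -0.0, 90.1]
contact_force: [0.6, 0.6, -1.8]
finger_gap: 0.0633
grip_force: 66.2
```

Emit:
drive_tool(plan=[0,0,-1,0,0,0,0.6,0,0,-1,0,0,0,0.6,0,0,-1,0,0,0,0.6,0,0,-0.6,0,0,0,0.6,0,0,0,0,0,0,0.6])

```text
time: 16.43
ee_pos: [0.614, 0.3196, 0.1669]
tool_rot: [179.4, -0.3, 90.1]
contact_force: [0.5, 0.2, -0.9]
finger_gap: 0.064
grip_force: 66.3
```

Emit:
drive_tool(plan=[-0.75,-0.37,-0.02,-0.19,-0.31,0.55,0.6,-0.77,-0.33,-0.01,-0.18,-0.31,0.54,0.6,-0.78,-0.29,0.01,-0.19,-0.31,0.55,0.6,-0.79,-0.25,0.03,-0.19,-0.32,0.55,0.6,-0.81,-0.22,0.05,-0.18,-0.31,0.54,0.6])

```text
time: 16.85
ee_pos: [0.5641, 0.2238, 0.1623]
tool_rot: [174.4, 7.2, 75.9]
contact_force: [-0.8, 0.6, -1.1]
finger_gap: 0.0636
grip_force: 66.3
```

Emit:
drive_tool(plan=[-0.81,-0.18,0.06,-0.19,-0.31,0.55,0.6,-0.82,-0.14,0.08,-0.19,-0.31,0.55,0.6,-0.82,-0.11,0.11,-0.18,-0.31,0.54,0.6,-0.83,-0.06,0.12,-0.19,-0.31,0.55,0.6,-0.82,-0.03,0.15,-0.19,-0.32,0.55,0.6])

```text
time: 17.27
ee_pos: [0.5186, 0.1299, 0.165]
tool_rot: [167.1, 12.7, 60.9]
contact_force: [0.7, -0.1, -2.4]
finger_gap: 0.0636
grip_force: 66.3
```

Emit:
drive_tool(plan=[-0.82,0,0.17,-0.18,-0.31,0.54,0.6,-0.81,0.04,0.19,-0.19,-0.31,0.55,0.6,-0.8,0.08,0.21,-0.18,-0.31,0.55,0.6,-0.8,0.11,0.24,-0.19,-0.31,0.55,0.6,-0.78,0.15,0.26,-0.19,-0.31,0.54,0.6])

```text
time: 17.68
ee_pos: [0.4729, 0.0362, 0.1675]
tool_rot: [158.4, 16.0, 45.1]
contact_force: [0.0, -0.2, -2.4]
finger_gap: 0.0634
grip_force: 66.3
```

Emit:
drive_tool(plan=[-0.76,0.18,0.29,-0.18,-0.32,0.55,0.6,-0.75,0.21,0.3,-0.19,-0.31,0.55,0.6,0,0,0,0,0,0,0.6,0,0,0,0,0,0,0.6,0,0,0,0,0,0,0.6])

```text
time: 18.1
ee_pos: [0.4566, 0.0006, 0.1691]
tool_rot: [154.8, 16.6, 38.8]
contact_force: [0.6, -0.1, -2.5]
finger_gap: 0.0637
grip_force: 66.3
```

```bash
cat > held.py <<'E'
from h import *
s=r.observe();print(s['ee_pos'],s['tool_rot'],s['q'],s['contact_force'],s['finger_gap'],s['time'])
im,d=r.grab_frame('wrist'); cv2.imwrite('pics/w9.png',im)
m,T=cam('wrist',s); P=cloud(m,T,d); L=cloud(m,np.array(m['mount']),d)*1000
Q=P[~np.isnan(P[...,0])&(P[...,2]>.02)]; fitmouth(Q,[.4607,-.0245,97.3])
for o in r.outline_of('wrist','coarse_plate')[:2]:
    A=L[o['mask']]; z=np.nanmedian(A[:,2]); print(o['score'],o['box'],'z',z)
    A=A[abs(A[:,2]-z)<5]; M=np.c_[A[:,:2],np.ones(len(A))]; pl=np.linalg.lstsq(M,A[:,2],rcond=None)[0]; print('plane tilt deg x,y',np.degrees(pl[:2]).round(2),'z0',pl[2].round(1))
    c=np.array(cv2.minEnclosingCircle(A[:,:2].astype(np.float32))[0])
    for it in range(4):
        D=A[:,:2]-c; az=np.degrees(np.arctan2(D[:,1],D[:,0]))%360; rr=np.hypot(*D.T)
        g=np.arange(0,360,3); prof=np.array([np.percentile(rr[k],98) if (k:=abs((az-a+180)%360-180)<2).sum()>5 else np.nan for a in g])
        a=np.radians(g); ok=(abs(prof-33.8)<1.5)
        sol=np.linalg.lstsq(np.c_[np.cos(a),np.sin(a),np.ones_like(a)][ok],prof[ok],rcond=None)[0]; c=c+sol[:2]
    print('tool centre',c,'r',sol[2],'notch az',g[(prof<32)].tolist(),prof[prof<32].round(1).tolist())
E
python3 held.py
```

```text
[0.45662561 0.00062003 0.16911184] [154.81383116  16.60472182  38.81859429] [-68.29309532  16.80170427  50.80914837 106.57295123  17.53192235
  69.3169212  -72.70537962] [ 0.63269363 -0.11044424 -2.47189513] 0.06373372990305483 18.1
[ 4.60500e-01 -2.71000e-02  9.72662e+01] 620 0 4723 rms 0.0007
0.68 [233.4, 247.7, 183.2, 174.4] z -48.067557004450144
plane tilt deg x,y [0.14 0.16] z0 -47.9
tool centre [-0.47687748 -0.12140994] r 33.72070556546983 notch az [27, 30, 33, 36, 39, 42, 45, 207, 210, 213, 216, 219, 222, 225, 261, 264, 267, 270, 273, 276, 279] [30.9, 30.6, 30.5, 30.5, 30.6, 30.8, 31.0, 30.6, 30.4, 30.3, 30.3, 30.2, 30.2, 30.5, 31.8, 31.5, 30.9, 31.1, 30.8, 31.5, 31.6]
```

```bash
sed -i 's/^C0=.*/C0=np.array([.4603,-.0262,.128]); PHI=97.2; RM=mouthR(PHI)/' h.py; python3 - <<'E'
from h import *
Rt=toolR(35.7);K=[-.0007,0,-.0391]
rel(K)
a=plan(at(.05,Rt,K),Rt,5,.6)
E
```

```text
mouth rel mm [-2.2 -0.6 88.5] F mouth [-0.7  0.2 -1. ] t 18.2 gap 0.0638
n 5 need>= 1.5
[-0.01,0.02,0.31,0,-0.01,-0.02,0.6,-0.01,0.01,0.31,0,-0.01,-0.01,0.6,-0,0.02,0.3,0,-0.01,-0.02,0.6,-0.01,0.02,0.31,0,-0,-0.02,0.6,-0.01,0.01,0.31,0.01,-0.01,-0.01,0.6]
```

Emit:
drive_tool(plan=[-0.01,0.02,0.31,0,-0.01,-0.02,0.6,-0.01,0.01,0.31,0,-0.01,-0.01,0.6,-0.01,0.02,0.3,0,-0.01,-0.02,0.6,-0.01,0.02,0.31,0,0,-0.02,0.6,-0.01,0.01,0.31,0,-0.01,-0.01,0.6])

```text
time: 18.62
ee_pos: [0.459, -0.0225, 0.1365]
tool_rot: [154.8, 17.0, 38.9]
contact_force: [-0.7, -0.1, -1.3]
finger_gap: 0.0639
grip_force: 66.3
```

Emit:
drive_tool(plan=[0,0,0,0,0,0,0.6,0,0,0,0,0,0,0.6,0,0,0,0,0,0,0.6])

```text
time: 18.87
ee_pos: [0.4594, -0.0216, 0.1374]
tool_rot: [154.8, 17.0, 39.0]
contact_force: [-0.5, -0.3, -1.4]
finger_gap: 0.0636
grip_force: 66.3
```

```bash
python3 held.py; python3 - <<'E'
from h import *
Rt=toolR(35.7);K=[-.0007,0,-.0391]
rel(K); print(np.degrees(R.from_matrix(rot(r.observe()['tool_rot']).T@Rt).as_rotvec()).round(2))
plan(at(.03,Rt,K),Rt,5,.6)
E
```

```text
[ 0.45940952 -0.02158379  0.13743488] [154.814384    16.99074024  38.9700815 ] [-65.31666842  18.99942591  50.70927514 109.66852739  16.9013429
  63.7435548  -71.07384262] [-0.52477966 -0.29663383 -1.44931202] 0.06355205061200098 18.8667
[ 4.60400e-01 -2.70000e-02  9.73192e+01] 1052 126 6360 rms 0.0007
0.96 [233.0, 247.6, 186.1, 179.7] z -48.06205134381078
plane tilt deg x,y [0.18 0.15] z0 -47.9
tool centre [-0.56854887 -0.17807344] r 33.7971807956323 notch az [27, 30, 33, 36, 39, 42, 87, 207, 210, 213, 216, 219, 222, 225, 264, 267, 270, 273, 276, 279] [30.9, 30.7, 30.6, 30.6, 30.6, 30.8, 31.8, 30.7, 30.8, 30.4, 30.1, 30.4, 30.3, 30.9, 31.9, 31.5, 31.3, 31.3, 31.7, 31.9]
0.72 [0.0, 28.6, 91.7, 173.3] z -27.366254727169053
plane tilt deg x,y [-2.72 10.48] z0 -7.7
tool centre [  69.47541046 -105.51420593] r 0.0 notch az [0, 3, 6, 9, 12, 15, 18, 21, 24, 27, 30, 33, 36, 39, 42, 45, 48, 51, 54, 57, 60, 63, 66, 69, 72, 75, 78, 81, 84, 87, 90, 93, 96, 99, 102, 105, 108, 111, 114, 117, 120, 123, 126, 129, 132, 135, 138, 141, 144, 147, 150, 153, 156, 159, 162, 165, 168, 171, 174, 177, 180, 183, 186, 189, 192, 195, 198, 201, 204, 348, 351, 354, 357] [21.2, 20.9, 21.0, 20.6, 20.6, 20.6, 20.5, 20.5, 20.6, 20.5, 20.2, 20.1, 20.1, 20.2, 20.2, 20.1, 20.2, 20.3, 20.5, 20.7, 20.7, 20.9, 21.2, 21.3, 21.5, 21.4, 21.5, 21.5, 21.3, 21.8, 21.7, 21.3, 21.1, 21.1, 20.9, 21.1, 21.1, 21.2, 21.4, 21.4, 21.3, 21.2, 21.6, 21.5, 21.7, 21.4, 21.7, 21.7, 21.6, 21.8, 22.0, 21.9, 21.9, 21.7, 21.7, 21.7, 21.7, 22.0, 22.3, 22.1, 21.9, 21.8, 21.3, 21.4, 21.7, 21.8, 21.7, 21.2, 20.8, 22.3, 22.2, 22.0, 21.4]
mouth rel mm [ 0.9 -0.6 49.9] F mouth [-2.   0.5 -1.5] t 18.9667 gap 0.0638
[ 0.04  0.03 -0.08]
n 5 need>= 0.8
[0.01,-0,0.16,0,0,-0,0.6,0.01,-0.01,0.16,0,0,-0.01,0.6,0,0,0.16,0,0,-0,0.6,0.01,-0,0.16,0.01,0,-0,0.6,0.01,-0.01,0.16,-0,0.01,-0.01,0.6]
```

View pics/w9.png

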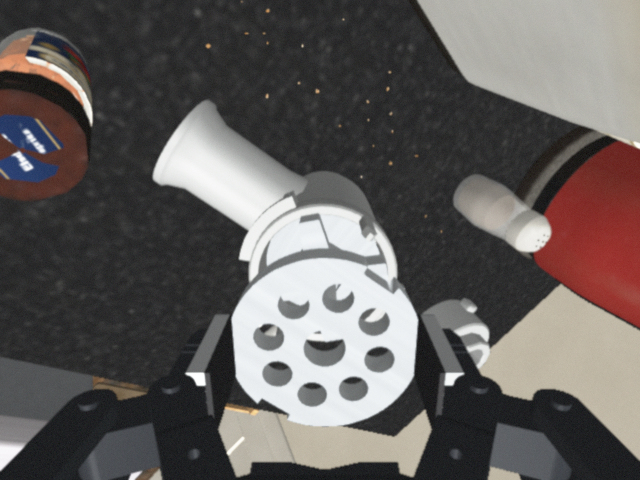

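Emit:
drive_tool(plan=[0.01,0,0.2,0,0,0,0.6,0.01,0,0.25,0,0,0,0.6,0,0,0.2,0,0,0,0.6,0,0,0.1,0,0,0,0.6,0,0,0,0,0,0,0.6])

```text
time: 19.38
ee_pos: [0.4604, -0.0311, 0.1204]
tool_rot: [154.8, 17.0, 38.9]
contact_force: [-0.9, 0.3, -2.5]
finger_gap: 0.064
grip_force: 66.3
```

```bash
sed -i 's/^C0=.*/C0=np.array([.4603,-.0265,.128]); PHI=97.2; RM=mouthR(PHI)/' h.py;python3 - <<'E'
from h import *
Rt=toolR(35.7);K=[-.0006,0,-.0391]
rel(K); print(np.degrees(R.from_matrix(rot(r.observe()['tool_rot']).T@Rt).as_rotvec()).round(2))
plan(at(.013,Rt,K),Rt,5,.6)
E
```

```text
mouth rel mm [ 0.4 -0.9 30.2] F mouth [-1.6 -0.8 -1.9] t 19.3833 gap 0.064
[ 0.    0.13 -0.09]
n 5 need>= 0.7
[0.01,0,0.14,0,0.01,-0,0.6,0.01,0,0.14,0,0,-0.01,0.6,0.01,0,0.13,0,0.01,-0,0.6,0.01,0.01,0.14,0,0,-0,0.6,0,-0,0.14,0,0.01,-0.01,0.6]
```

Emit:
drive_tool(plan=[0.02,0.01,0,0,0,0,0.6,0.01,0,0.14,0,0,0,0.6,0.01,0,0.14,0,0,0,0.6,0,0,0.14,0,0,0,0.6,0,0,0,0,0,0,0.6])

```text
time: 19.8
ee_pos: [0.4616, -0.0361, 0.1112]
tool_rot: [154.8, 17.1, 38.9]
contact_force: [-0.5, -0.9, -0.9]
finger_gap: 0.0641
grip_force: 66.3
```

```bash
python3 -c "
from h import *
rel([-.0006,0,-.0391]);print(r.observe()['moment'])"
```

```text
mouth rel mm [ 0.3 -0.3 19.7] F mouth [ 0.3 -0.6 -1.2] t 19.8 gap 0.0641
[ 0.62355796  0.08937179 -0.00151119]
```

Emit:
drive_tool(plan=[0,0,0.1,0,0,0,0.6,0,0,0.1,0,0,0,0.6,0,0,0.08,0,0,0,0.6,0,0,0.04,0,0,0,0.6,0,0,0,0,0,0,0.6])

```text
time: 20.22
ee_pos: [0.4628, -0.0394, 0.1048]
tool_rot: [154.8, 17.0, 39.0]
contact_force: [-0.4, 0.4, -2.2]
finger_gap: 0.0634
grip_force: 66.4
```

```bash
python3 -c "
from h import *
rel([-.0006,0,-.0391]);print(r.observe()['moment'])"
```

```text
mouth rel mm [ 0.1  0.4 12.5] F mouth [-1.5 -0.3 -1.7] t 20.2167 gap 0.0634
[ 0.6431812   0.12668838 -0.00726052]
```

Down to 12.5 mm without resistance; press lightly, release and back off.

Emit:
drive_tool(plan=[0,0,0.06,0,0,0,0.6,0,0,0.03,0,0,0,0.6,0,0,0,0,0,0,0.6])

```text
time: 20.47
ee_pos: [0.4629, -0.0395, 0.1046]
tool_rot: [154.9, 17.1, 39.0]
contact_force: [-7.3, 7.0, 16.9]
finger_gap: 0.0635
grip_force: 68.4
```

```bash
python3 -c "
from h import *
rel([-.0006,0,-.0391]);print(r.observe()['moment'])"
```

```text
mouth rel mm [ 0.   0.5 12.2] F mouth [ 1.6 -6.3 18.5] t 20.4667 gap 0.0635
[ 0.02426246  1.21303396 -0.76280929]
```

Emit:
drive_tool(plan=[0,0,-0.03,0,0,0,1,0,0,0,0,0,0,1,0,0,0,0,0,0,1,0,0,0,0,0,0,1,0,0,0,0,0,0,1])

```text
time: 20.88
ee_pos: [0.4628, -0.0404, 0.1034]
tool_rot: [154.8, 17.0, 39.0]
contact_force: [0.2, 0.1, 0.5]
finger_gap: 0.0857
grip_force: 0.0
```

Emit:
drive_tool(plan=[0,0,-0.2,0,0,0,1,0,0,-0.5,0,0,0,1,0,0,-0.9,0,0,0,1,0,0,-1,0,0,0,1,0,0,-1,0,0,0,1])

```text
time: 21.3
ee_pos: [0.4568, 0.0047, 0.1824]
tool_rot: [154.8, 17.0, 38.9]
contact_force: [0.7, -0.8, -1.0]
finger_gap: 0.0854
grip_force: 0.0
```

Emit:
drive_tool(plan=[0,0,-1,0,0,0,1,0,0,-0.4,0,0,0,1,0,0,0,0,0,0,1,0,0,0,0,0,0,1])

```text
time: 21.63
ee_pos: [0.4553, 0.0223, 0.2118]
tool_rot: [154.8, 17.0, 39.0]
contact_force: [0.0, 0.4, -0.2]
finger_gap: 0.0853
grip_force: 0.0
```

```bash
python3 - <<'E'
from h import *
s=r.observe(); rel([0,0,0]); print(s['ee_pos'],s['q'])
im,d=r.grab_frame('wrist'); cv2.imwrite('pics/w10.png',im)
m,T=cam('wrist',s); P=cloud(m,T,d)
Q=P[~np.isnan(P[...,0])&(P[...,2]>.02)]; fitmouth(Q,[.4603,-.0265,97.3])
o=r.outline_of('wrist','coarse_plate')[0]; L=(P[o['mask']]-C0)@RM*1000
rr=np.hypot(L[:,0],L[:,1]); A=L[(rr<35)&(rr>9)]; pl=np.linalg.lstsq(np.c_[A[:,:2],np.ones(len(A))],A[:,2],rcond=None)[0]
print(o['score'],len(A),'z med',np.median(A[:,2]),'tilt',np.degrees(pl[:2]),pl[2],cv2.minEnclosingCircle(A[abs(A[:,2]-22)<4][:,:2].astype(np.float32)))
for l in ['lock_ring','ring_ear','ring_nose']:
    for o in r.outline_of('wrist',l)[:1]: print(l,o['score'],o['box'])
# ring from top cam
im,d=r.grab_frame('top'); m,T=cam('top'); P=cloud(m,T,d)
k=(abs(P[...,0]-.425)<.08)&(abs(P[...,1]+.355)<.08)&(P[...,2]>.004); A=P[k]*1000
nose=A[A[:,2]>52]; ears=A[(A[:,2]>2)]
c=np.array(cv2.minEnclosingCircle(nose[:,:2].astype(np.float32))[0]); print('nose circ',cv2.minEnclosingCircle(nose[:,:2].astype(np.float32)),np.percentile(nose[:,2],[50,95]))
D=A[:,:2]-c; rr=np.hypot(*D.T); e=A[rr>48.5]; print(len(e)); 
print(np.c_[np.degrees(np.arctan2(D[:,1],D[:,0]))[rr>48.5],rr[rr>48.5],e[:,2]].round(0).tolist())
E
```

```text
mouth rel mm [-0.6  1.2 97.1] F mouth [-0.4  0.1  0.1] t 21.6333 gap 0.0853
[0.45532581 0.02228311 0.21176911] [-70.77401156  15.19744405  50.80490477 101.58891492  17.9773227
  76.52175446 -72.84551872]
[ 4.61000e-01 -2.70000e-02  9.75525e+01] 533 394 3502 rms 0.0022
0.77 7054 z med 21.417140641680973 tilt [-1.09106445  1.17077066] 19.818415412436938 ((-1.7544114589691162, 0.8290382623672485), 34.13589859008789)
lock_ring 0.57 [392.9, 271.2, 73.7, 74.0]
ring_ear 0.66 [285.9, 198.4, 71.1, 63.2]
ring_nose 0.67 [393.6, 273.2, 74.0, 72.4]
nose circ ((430.8744812011719, -362.90777587890625), 34.60416793823242) [59.33297321 62.6399651 ]
84
[[31.0, 82.0, 4.0], [-29.0, 79.0, 6.0], [31.0, 77.0, 5.0], [24.0, 73.0, 4.0], [-7.0, 67.0, 6.0], [-20.0, 68.0, 5.0], [-31.0, 75.0, 4.0], [-47.0, 92.0, 5.0], [-13.0, 59.0, 5.0], [59.0, 100.0, 4.0], [14.0, 53.0, 11.0], [14.0, 52.0, 16.0], [13.0, 51.0, 21.0], [10.0, 51.0, 19.0], [7.0, 51.0, 20.0], [4.0, 50.0, 18.0], [19.0, 51.0, 13.0], [18.0, 50.0, 18.0], [16.0, 50.0, 21.0], [13.0, 49.0, 18.0], [11.0, 49.0, 20.0], [19.0, 49.0, 13.0], [47.0, 59.0, 5.0], [-6
[... 577 characters left out ...]
0], [-176.0, 52.0, 21.0], [-173.0, 53.0, 20.0], [-170.0, 53.0, 19.0], [-168.0, 53.0, 21.0], [-165.0, 54.0, 20.0], [-162.0, 55.0, 18.0], [-155.0, 57.0, 4.0], [127.0, 90.0, 6.0], [177.0, 54.0, 5.0], [-177.0, 54.0, 11.0], [-177.0, 55.0, 18.0], [-175.0, 55.0, 18.0], [-172.0, 55.0, 16.0], [-170.0, 55.0, 19.0], [-168.0, 56.0, 21.0], [-165.0, 56.0, 17.0], [132.0, 84.0, 5.0], [-169.0, 62.0, 4.0], [-134.0, 88.0, 4.0], [140.0, 86.0, 4.0], [148.0, 78.0, 5.0], [157.0, 74.0, 4.0], [-137.0, 94.0, 6.0], [-173.0, 71.0, 5.0], [-137.0, 96.0, 4.0], [152.0, 83.0, 5.0], [-148.0, 85.0, 6.0], [-138.0, 97.0, 4.0], [-171.0, 76.0, 4.0], [139.0, 103.0, 4.0], [142.0, 98.0, 4.0], [174.0, 80.0, 7.0], [135.0, 116.0, 5.0]]
```

```bash
python3 - <<'E'
from h import *
a=plan(np.array([.44,-.2,.2]),down(95),14,1)
plan(np.array([.43,-.362,.11]),down(130),8,1,start=a)
E
```

```text
n 14 need>= 10.2
[-0.4,0.35,0.34,0.21,0.39,-0.73,1,-0.44,0.34,0.32,0.21,0.4,-0.73,1,-0.46,0.31,0.3,0.21,0.39,-0.73,1,-0.49,0.29,0.27,0.21,0.39,-0.73,1,-0.52,0.25,0.26,0.2,0.4,-0.72,1]
[-0.55,0.23,0.23,0.21,0.39,-0.73,1,-0.56,0.2,0.2,0.21,0.39,-0.73,1,-0.59,0.17,0.19,0.21,0.4,-0.73,1,-0.6,0.13,0.16,0.21,0.39,-0.73,1,-0.61,0.09,0.14,0.21,0.39,-0.73,1]
[-0.62,0.06,0.12,0.21,0.39,-0.73,1,-0.63,0.02,0.09,0.21,0.4,-0.72,1,-0.62,-0.02,0.07,0.21,0.39,-0.73,1,-0.63,-0.06,0.05,0.21,0.39,-0.73,1]
n 8 need>= 7.4
[-0.8,-0.12,0.45,-0,0,-0.88,1,-0.79,-0.18,0.45,-0,0,-0.87,1,-0.78,-0.24,0.45,-0,0,-0.88,1,-0.75,-0.3,0.45,-0,0,-0.87,1,-0.73,-0.36,0.45,-0,0,-0.88,1]
[-0.7,-0.41,0.45,-0,0,-0.87,1,-0.67,-0.46,0.46,-0,0,-0.88,1,-0.63,-0.51,0.45,-0.01,0,-0.87,1]
```

Emit:
drive_tool(plan=[-0.4,0.35,0.34,0.21,0.39,-0.73,1,-0.44,0.34,0.32,0.21,0.4,-0.73,1,-0.46,0.31,0.3,0.21,0.39,-0.73,1,-0.49,0.29,0.27,0.21,0.39,-0.73,1,-0.52,0.25,0.26,0.2,0.4,-0.72,1])

```text
time: 22.35
ee_pos: [0.4495, -0.0579, 0.2071]
tool_rot: [165.9, 13.8, 60.4]
contact_force: [-0.7, -0.6, 0.5]
finger_gap: 0.0854
grip_force: 0.0
```

Emit:
drive_tool(plan=[-0.55,0.23,0.23,0.21,0.39,-0.73,1,-0.56,0.2,0.2,0.21,0.39,-0.73,1,-0.59,0.17,0.19,0.21,0.4,-0.73,1,-0.6,0.13,0.16,0.21,0.39,-0.73,1,-0.61,0.09,0.14,0.21,0.39,-0.73,1])

```text
time: 22.77
ee_pos: [0.4442, -0.1367, 0.2034]
tool_rot: [174.8, 7.1, 80.2]
contact_force: [0.4, 0.9, -0.2]
finger_gap: 0.0852
grip_force: 0.0
```

Emit:
drive_tool(plan=[-0.62,0.06,0.12,0.21,0.39,-0.73,1,-0.63,0.02,0.09,0.21,0.4,-0.72,1,-0.62,-0.02,0.07,0.21,0.39,-0.73,1,-0.63,-0.06,0.05,0.21,0.39,-0.73,1])

```text
time: 23.1
ee_pos: [0.4399, -0.1976, 0.2003]
tool_rot: [179.9, 0.1, 94.7]
contact_force: [-0.4, -0.4, 0.8]
finger_gap: 0.0856
grip_force: 0.0
```

Emit:
drive_tool(plan=[-0.8,-0.12,0.45,0,0,-0.88,1,-0.79,-0.18,0.45,0,0,-0.87,1,-0.78,-0.24,0.45,0,0,-0.88,1,-0.75,-0.3,0.45,0,0,-0.87,1,-0.73,-0.36,0.45,0,0,-0.88,1])

```text
time: 23.52
ee_pos: [0.4327, -0.2994, 0.1436]
tool_rot: [-180.0, 0.2, 116.6]
contact_force: [-0.2, 0.2, 0.1]
finger_gap: 0.0853
grip_force: 0.0
```

Emit:
drive_tool(plan=[-0.7,-0.41,0.45,0,0,-0.87,1,-0.67,-0.46,0.46,0,0,-0.88,1,-0.4,-0.32,0.3,0,0,-0.87,1,0,0,0,0,0,0,1,0,0,0,0,0,0,1])

```text
time: 23.93
ee_pos: [0.429, -0.352, 0.114]
tool_rot: [-179.9, 0.2, 129.3]
contact_force: [-0.7, -0.4, 0.7]
finger_gap: 0.0855
grip_force: 0.0
```

```bash
cat > ring.py <<'E'
from h import *
s=r.observe();print(s['ee_pos'],s['tool_rot'],s['q'],s['time'],s['finger_gap'])
im,d=r.grab_frame('wrist'); cv2.imwrite('pics/w11.png',im); m,T=cam('wrist',s); P=cloud(m,T,d)
k=(abs(P[...,0]-.43)<.08)&(abs(P[...,1]+.363)<.08)&(P[...,2]>.008)&(P[...,2]<.066); A=P[k]*1000
n=A[A[:,2]>55]; c,rad=cv2.minEnclosingCircle(n[:,:2].astype(np.float32)); print('nose',c,rad,np.median(n[:,2]))
# skirt shoulder outer circle
sh=A[(A[:,2]>36)&(A[:,2]<45)]; print('skirt',cv2.minEnclosingCircle(sh[:,:2].astype(np.float32)))
c=np.array(c); D=A[:,:2]-c; rr=np.hypot(*D.T); az=np.degrees(np.arctan2(D[:,1],D[:,0])); e=(rr>49)&(rr<58)&(A[:,2]<26)
h,_=np.histogram(az[e],np.arange(-180,181,5)); print([(int(-180+5*i),int(x)) for i,x in enumerate(h) if x])
for lo,hi in ((-40,60),):
    q=e&(az>lo)&(az<hi); print('ear1',az[q].mean() if q.any() else None)
q=e&((az%360)>150)&((az%360)<240); print('ear2',(az[q]%360).mean() if q.any() else None)
# nose outline radius profile -> flats
D=n[:,:2]-c; rr=np.hypot(*D.T); a=np.degrees(np.arctan2(D[:,1],D[:,0]))%30
print('prof by az%30',[(i,np.percentile(rr[(a>=i)&(a<i+3)],97).round(1)) for i in range(0,30,3)])
E
python3 ring.py
```

```text
[ 0.42897874 -0.35203115  0.11400997] [-1.79943645e+02  1.54852226e-01  1.29340566e+02] [  2.51046475  27.60753985  49.24371273  94.58016362 -22.18177381
  67.98043315  96.28145369] 23.9333 0.08547691956652056
nose (428.86236572265625, -364.253662109375) 34.29347229003906 59.39915628724338
skirt ((429.1678466796875, -364.2994689941406), 46.85144805908203)
[(-180, 73), (-175, 63), (-170, 57), (-165, 28), (5, 8), (10, 13), (15, 18)]
ear1 13.65078192610371
ear2 188.40027759628163
prof by az%30 [(0, np.float64(33.3)), (3, np.float64(33.1)), (6, np.float64(32.8)), (9, np.float64(32.8)), (12, np.float64(33.0)), (15, np.float64(33.0)), (18, np.float64(33.2)), (21, np.float64(33.6)), (24, np.float64(33.9)), (27, np.float64(33.6))]
```

View pics/w11.png

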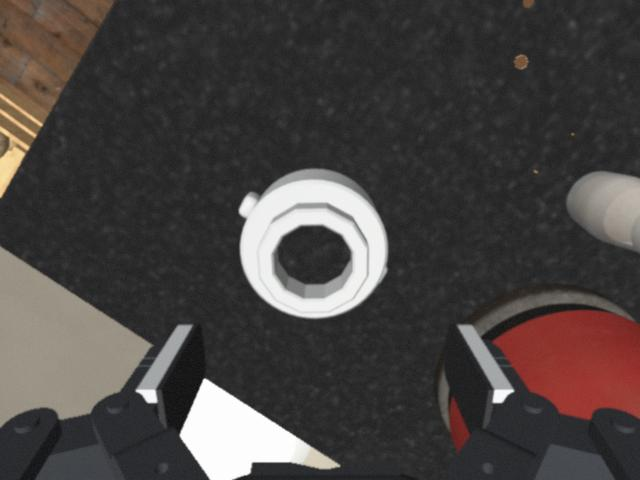

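```bash
python3 - <<'E'
from h import *
s=r.observe();print(s['ee_pos'])
a=plan(np.array([.429,-.3643,.03]),down(130),5,1)
E
```

```text
[ 0.42998258 -0.35122108  0.11454199]
n 5 need>= 3.4
[-0.07,-0.07,0.68,0,0.01,-0.02,1,-0.08,-0.08,0.67,0,0.01,-0.02,1,-0.07,-0.07,0.68,0,0,-0.03,1,-0.08,-0.07,0.68,0,0.01,-0.02,1,-0.07,-0.07,0.67,0,0.01,-0.02,1]
```

Emit:
drive_tool(plan=[-0.07,-0.07,0.68,0,0,-0.02,1,-0.08,-0.08,0.67,0,0.01,-0.02,1,-0.07,-0.07,0.68,0,0,-0.03,1,-0.08,-0.07,0.6,0,0.01,-0.02,1,-0.07,-0.07,0.4,0,0,-0.02,1])

```text
time: 24.4
ee_pos: [0.4301, -0.3627, 0.0381]
tool_rot: [180.0, 0.1, 130.2]
contact_force: [0.7, 0.4, 0.6]
finger_gap: 0.0853
grip_force: 0.0
```

Emit:
drive_tool(plan=[0,0,0.3,0,0,0,1,0,0,0.2,0,0,0,1,0,0,0,0,0,0,1,0,0,0,0,0,0,1])

```text
time: 24.73
ee_pos: [0.4299, -0.3647, 0.027]
tool_rot: [180.0, 0.2, 130.1]
contact_force: [-0.0, 0.2, 0.1]
finger_gap: 0.0855
grip_force: 0.0
```

```bash
python3 ring.py|head -4
```

```text
[ 0.42994597 -0.36466105  0.02697229] [179.98512062   0.20165019 130.14489896] [  6.89428042  34.04942836  45.21069253  98.72225036 -27.69510959
  58.77228964 102.02574385] 24.7333 0.0854843957744304
nose (429.15155029296875, -364.2685852050781) 34.4560432434082 59.41307010772091
skirt ((429.1338195800781, -364.4012145996094), 46.84966278076172)
```

Emit:
drive_tool(plan=[0.03,0,0.3,0,0,0,1,0,0,0.3,0,0,0,1,0,0,0.12,0,0,0,1,0,0,0,0,0,0,1,0,0,0,0,0,0,1])

```text
time: 25.2
ee_pos: [0.4287, -0.3641, 0.0081]
tool_rot: [-180.0, 0.1, 130.1]
contact_force: [0.4, -0.4, -0.2]
finger_gap: 0.0857
grip_force: 0.0
```

Emit:
drive_tool(plan=[0,0,0,0,0,0,0.55,0,0,0,0,0,0,0.55,0,0,0,0,0,0,0.55,0,0,0,0,0,0,0.55,0,0,0,0,0,0,0.55], grip_force=80)

```text
time: 25.62
ee_pos: [0.4295, -0.3652, 0.0096]
tool_rot: [180.0, 0.3, 130.1]
contact_force: [-0.4, 1.1, 5.8]
finger_gap: 0.0634
grip_force: 88.5
```

```bash
python3 ring.py|head -4
```

```text
[ 0.42951555 -0.36522075  0.00959614] [179.99318181   0.28632069 130.11381682] [  7.53302124  35.24907973  44.36161361  99.64924121 -28.8205428
  56.78914203 102.90454126] 25.6167 0.06341561477867032
nose (424.7424011230469, -360.229248046875) 45.55100631713867 59.49334481042878
skirt ((428.9041748046875, -365.3808288574219), 46.90029525756836)
```

```bash
python3 - <<'E'
from h import *
Rt=toolR(110);K=[.0004,0,.0096]
s=(np.array([.4295,-.3652,.24]),down(130.1))
print(at(.12,Rt,K))
plan(at(.12,Rt,K),Rt,20,.55,start=s)
E
```

```text
[0.45235493 0.03748323 0.24042483]
n 20 need>= 16.1
[0.59,0.55,-0,0.13,-0.27,0.13,0.55,0.59,0.55,-0.02,0.14,-0.27,0.12,0.55,0.6,0.54,-0.04,0.13,-0.27,0.13,0.55,0.6,0.53,-0.07,0.14,-0.27,0.12,0.55,0.61,0.53,-0.08,0.13,-0.27,0.13,0.55]
[0.61,0.52,-0.1,0.13,-0.26,0.13,0.55,0.61,0.51,-0.12,0.14,-0.27,0.12,0.55,0.61,0.5,-0.15,0.13,-0.27,0.13,0.55,0.62,0.49,-0.16,0.14,-0.27,0.12,0.55,0.62,0.49,-0.18,0.13,-0.27,0.13,0.55]
[0.62,0.47,-0.21,0.13,-0.27,0.13,0.55,0.62,0.47,-0.22,0.14,-0.27,0.12,0.55,0.62,0.45,-0.25,0.13,-0.27,0.13,0.55,0.62,0.45,-0.26,0.13,-0.27,0.12,0.55,0.61,0.43,-0.28,0.14,-0.27,0.13,0.55]
[0.62,0.43,-0.31,0.13,-0.27,0.13,0.55,0.61,0.42,-0.32,0.14,-0.27,0.12,0.55,0.61,0.4,-0.34,0.13,-0.26,0.13,0.55,0.6,0.4,-0.36,0.13,-0.27,0.12,0.55,0.6,0.38,-0.38,0.14,-0.27,0.13,0.55]
```

Emit:
drive_tool(plan=[0,0,-0.3,0,0,0,0.55,0,0,-0.5,0,0,0,0.55,0,0,-0.8,0,0,0,0.55,0,0,-1,0,0,0,0.55,0,0,-1,0,0,0,0.55])

```text
time: 26.08
ee_pos: [0.4281, -0.3633, 0.0993]
tool_rot: [-180.0, 0.1, 130.1]
contact_force: [0.4, -0.1, -2.0]
finger_gap: 0.0636
grip_force: 88.2
```

Emit:
drive_tool(plan=[0,0,-1,0,0,0,0.55,0,0,-1,0,0,0,0.55,0,0,-1,0,0,0,0.55,0,0,-1,0,0,0,0.55,0,0,-1,0,0,0,0.55])

```text
time: 26.5
ee_pos: [0.428, -0.3633, 0.2251]
tool_rot: [180.0, 0.1, 130.1]
contact_force: [1.0, -0.0, -2.9]
finger_gap: 0.0636
grip_force: 88.2
```

Emit:
drive_tool(plan=[0,0,-0.6,0,0,0,0.55,0,0,0,0,0,0,0.55])

```text
time: 26.67
ee_pos: [0.4296, -0.3657, 0.2428]
tool_rot: [179.9, 0.6, 130.1]
contact_force: [0.1, -1.2, -2.1]
finger_gap: 0.0639
grip_force: 88.4
```

Emit:
drive_tool(plan=[0.59,0.55,0,0.13,-0.27,0.13,0.55,0.59,0.55,-0.02,0.14,-0.27,0.12,0.55,0.6,0.54,-0.04,0.13,-0.27,0.13,0.55,0.6,0.53,-0.07,0.14,-0.27,0.12,0.55,0.61,0.53,-0.08,0.13,-0.27,0.13,0.55])

```text
time: 27.08
ee_pos: [0.4329, -0.2614, 0.2369]
tool_rot: [-176.7, 6.9, 127.1]
contact_force: [-0.5, 0.1, -2.7]
finger_gap: 0.0633
grip_force: 88.4
```

Emit:
drive_tool(plan=[0.61,0.52,-0.1,0.13,-0.26,0.13,0.55,0.61,0.51,-0.12,0.14,-0.27,0.12,0.55,0.61,0.5,-0.15,0.13,-0.27,0.13,0.55,0.62,0.49,-0.16,0.14,-0.27,0.12,0.55,0.62,0.49,-0.18,0.13,-0.27,0.13,0.55])

```text
time: 27.5
ee_pos: [0.4386, -0.161, 0.237]
tool_rot: [-173.9, 13.9, 124.5]
contact_force: [0.8, 0.1, -2.4]
finger_gap: 0.0635
grip_force: 88.4
```

Emit:
drive_tool(plan=[0.62,0.47,-0.21,0.13,-0.27,0.13,0.55,0.62,0.47,-0.22,0.14,-0.27,0.12,0.55,0.62,0.45,-0.25,0.13,-0.27,0.13,0.55,0.62,0.45,-0.26,0.13,-0.27,0.12,0.55,0.61,0.43,-0.28,0.14,-0.27,0.13,0.55])

```text
time: 27.92
ee_pos: [0.4442, -0.0608, 0.237]
tool_rot: [-171.2, 21.0, 122.2]
contact_force: [0.9, -0.3, -2.4]
finger_gap: 0.0633
grip_force: 88.4
```

Emit:
drive_tool(plan=[0.62,0.43,-0.31,0.13,-0.27,0.13,0.55,0.61,0.42,-0.32,0.14,-0.27,0.12,0.55,0.61,0.4,-0.34,0.13,-0.26,0.13,0.55,0.6,0.4,-0.36,0.13,-0.27,0.12,0.55,0.6,0.38,-0.38,0.14,-0.27,0.13,0.55])

```text
time: 28.33
ee_pos: [0.4502, 0.0398, 0.237]
tool_rot: [-168.7, 28.2, 120.0]
contact_force: [-0.3, 0.1, -2.3]
finger_gap: 0.0637
grip_force: 88.4
```

Emit:
drive_tool(plan=[0,0,0,0,0,0,0.55,0,0,0,0,0,0,0.55,0,0,0,0,0,0,0.55])

```text
time: 28.58
ee_pos: [0.4506, 0.038, 0.2375]
tool_rot: [-168.7, 28.2, 120.0]
contact_force: [0.1, -0.2, -1.6]
finger_gap: 0.0635
grip_force: 88.5
```

```bash
cat > rh.py <<'E'
from h import *
s=r.observe();print(s['ee_pos'],s['tool_rot'],s['q'],s['contact_force'],s['finger_gap'],s['time'])
im,d=r.grab_frame('wrist'); cv2.imwrite('pics/w12.png',im)
m,T=cam('wrist',s); P=cloud(m,T,d); L=cloud(m,np.array(m['mount']),d)*1000
Q=P[~np.isnan(P[...,0])&(P[...,2]>.02)]; fitmouth(Q,[.4603,-.0265,97.3])
k=(abs(L[...,0])<70)&(abs(L[...,1])<70)
n=L[k&(L[...,2]<-47)&(L[...,2]>-56)&(np.hypot(L[...,0],L[...,1])<37)&(abs(L[...,1])<31)]
print('nose z',np.median(n[:,2]),len(n))
sh=L[k&(L[...,2]<-28)&(L[...,2]>-37)]; print('shoulder',len(sh),np.median(sh[:,2]),cv2.minEnclosingCircle(sh[:,:2].astype(np.float32)))
rel([.0004,0,.0096])
E
python3 rh.py
```

```text
[0.45059888 0.03797951 0.23752072] [-168.72012075   28.19003675  120.02670524] [-59.26997031  11.86324069  33.42103705  98.28707273  22.13812225
  82.65740856  -3.63901344] [ 0.05524666 -0.2129541  -1.63433231] 0.06353177795170863 28.5833
[ 4.60100e-01 -2.70000e-02  9.66726e+01] 70 0 3083 rms 0.0008
nose z -49.74871392618218 12514
shoulder 13885 -32.93473366598282 ((0.078758105635643, -0.26025867462158203), 46.88047790527344)
mouth rel mm [ -1.4  -1.7 117.8] F mouth [-1.  -1.  -1.6] t 28.6333 gap 0.0634
```

```bash
python3 - <<'E'
from h import *
Rt=toolR(110);K=[.0003,0,.0096]
plan(at(.045,Rt,K),Rt,5,.55)
E
```

```text
n 5 need>= 2.9
[-0.01,0.01,0.58,-0,0.01,-0,0.55,-0.02,0.01,0.58,-0.01,0,-0.01,0.55,-0.01,0.01,0.59,-0,0.01,-0,0.55,-0.01,0.01,0.58,-0.01,0,-0,0.55,-0.02,0.01,0.58,0,0.01,-0.01,0.55]
```

Emit:
drive_tool(plan=[-0.01,0.01,0.58,0,0.01,0,0.55,-0.02,0.01,0.58,-0.01,0,-0.01,0.55,-0.01,0.01,0.59,0,0.01,0,0.55,-0.01,0.01,0.5,-0.01,0,0,0.55,-0.02,0.01,0.4,0,0.01,-0.01,0.55])

```text
time: 29.05
ee_pos: [0.4564, 0.0027, 0.1807]
tool_rot: [-168.9, 28.0, 119.9]
contact_force: [-0.4, -0.7, -2.7]
finger_gap: 0.0634
grip_force: 88.5
```

Emit:
drive_tool(plan=[0,0,0,0,0,0,0.55,0,0,0,0,0,0,0.55,0,0,0,0,0,0,0.55])

```text
time: 29.3
ee_pos: [0.4577, 0.0049, 0.182]
tool_rot: [-169.0, 28.0, 120.0]
contact_force: [0.2, -0.2, -2.1]
finger_gap: 0.0638
grip_force: 88.4
```

```bash
python3 - <<'E'
from h import *
Rt=toolR(110);K=[.0003,0,.0096]
rel(K)
plan(at(.026,Rt,K),Rt,4,.55)
E
```

```text
mouth rel mm [-0.6  1.3 52.9] F mouth [-0.8  0.1 -1.9] t 29.3 gap 0.0638
n 4 need>= 1.1
[-0,-0.01,0.27,0.01,-0,-0,0.55,-0,-0.02,0.27,0.01,-0,-0,0.55,-0,-0.01,0.27,0,-0.01,-0,0.55,-0.01,-0.02,0.27,0.01,0,-0,0.55]
```

Emit:
drive_tool(plan=[0,-0.02,0.27,0.01,0,0,0.55,0,-0.02,0.27,0.01,0,0,0.55,0,-0.01,0.27,0,0,0,0.55,0,-0.01,0.27,0,0,0,0.55,0,0,0,0,0,0,0.55])

```text
time: 29.72
ee_pos: [0.4565, -0.0103, 0.1571]
tool_rot: [-168.6, 28.0, 120.1]
contact_force: [-0.3, -0.4, -2.6]
finger_gap: 0.0635
grip_force: 88.4
```

Emit:
drive_tool(plan=[0,0,0,0,0,0,0.55])

```text
time: 29.8
ee_pos: [0.4573, -0.0094, 0.1578]
tool_rot: [-168.7, 28.0, 120.1]
contact_force: [1.0, -0.4, -2.4]
finger_gap: 0.0637
grip_force: 88.4
```

```bash
python3 - <<'E'
from h import *
Rt=toolR(110);K=[.0003,0,.0096]
rel(K)
plan(at(.004,Rt,K),Rt,4,.55)
E
```

```text
mouth rel mm [-0.4 -0.9 24.9] F mouth [-0.7  1.  -2.4] t 29.8 gap 0.0637
n 4 need>= 0.8
[-0.01,0.01,0.21,-0,0,0,0.55,-0,0,0.21,-0.01,0,0.01,0.55,-0.01,0.01,0.21,-0,0,0,0.55,-0.01,0.01,0.21,-0,0,0.01,0.55]
```

Emit:
drive_tool(plan=[-0.01,0.01,0.15,0,0,0,0.55,-0.01,0,0.2,0,0,0,0.55,-0.01,0.01,0.2,0,0,0,0.55,0,0,0.15,0,0,0,0.55,0,0,0,0,0,0,0.55])

```text
time: 30.22
ee_pos: [0.459, -0.0187, 0.1427]
tool_rot: [-168.7, 28.0, 120.1]
contact_force: [-0.0, -1.1, -2.8]
finger_gap: 0.0635
grip_force: 88.5
```

```bash
python3 - <<'E'
from h import *
Rt=toolR(110);K=[.0003,0,.0096]
rel(K); print(r.observe()['moment'])
E
```

```text
mouth rel mm [ 0.2 -0.5  7.1] F mouth [-0.4 -0.1 -2.9] t 30.2167 gap 0.0635
[0.77859832 0.12930515 0.05520265]
```

Emit:
drive_tool(plan=[0,0,0.15,0,0,0,0.55,0,0,0.15,0,0,0,0.55,0,0,0.15,0,0,0,0.55,0,0,0.1,0,0,0,0.55,0,0,0,0,0,0,0.55])

```text
time: 30.63
ee_pos: [0.4601, -0.0253, 0.131]
tool_rot: [-168.7, 28.0, 120.1]
contact_force: [-0.5, 0.6, -2.3]
finger_gap: 0.0635
grip_force: 88.5
```

```bash
python3 - <<'E'
from h import *
Rt=toolR(110);K=[.0003,0,.0096]
rel(K); print(r.observe()['moment'])
E
```

```text
mouth rel mm [ 0.1 -0.2 -6.4] F mouth [-1.8 -0.4 -1.7] t 30.6333 gap 0.0635
[ 0.76245849  0.1027289  -0.03344916]
```

Emit:
drive_tool(plan=[0,0,0.12,0,0,0,0.55,0,0,0.12,0,0,0,0.55,0,0,0.1,0,0,0,0.55,0,0,0.04,0,0,0,0.55,0,0,0,0,0,0,0.55])

```text
time: 31.05
ee_pos: [0.4609, -0.0297, 0.123]
tool_rot: [-168.8, 28.0, 120.1]
contact_force: [0.3, -0.3, -2.3]
finger_gap: 0.0638
grip_force: 88.5
```

```bash
python3 - <<'E'
from h import *
Rt=toolR(110);K=[.0003,0,.0096]
rel(K); print(r.observe()['moment'])
E
```

```text
mouth rel mm [  0.    0.1 -15.5] F mouth [-0.8  0.3 -2.1] t 31.05 gap 0.0638
[0.74217856 0.15546706 0.01638724]
```

Emit:
drive_tool(plan=[0,0,0.04,0,0,0,0.55,0,0,0,0,0,0,0.55])

```text
time: 31.22
ee_pos: [0.4613, -0.0297, 0.1226]
tool_rot: [-168.8, 28.0, 120.1]
contact_force: [-1.0, 1.5, 0.8]
finger_gap: 0.0634
grip_force: 88.7
```

Emit:
drive_tool(plan=[0,0,0,0,0,0.5,0.55,0,0,0,0,0,1,0.55,0,0,0,0,0,1,0.55,0,0,0,0,0,1,0.55,0,0,0,0,0,0.5,0.55])

```text
time: 31.63
ee_pos: [0.4621, -0.0298, 0.1228]
tool_rot: [179.8, 30.0, 97.1]
contact_force: [1.6, 0.2, -0.2]
finger_gap: 0.0636
grip_force: 88.6
```

```bash
cat > tw.py <<'E'
from h import *
K=[.0003,0,.0096]; rel(K); s=r.observe()
ty=RM.T@rot(s['tool_rot'])[:,1]; tz=RM.T@rot(s['tool_rot'])[:,2]
print('theta',np.degrees(np.arctan2(ty[1],ty[0])),'tz',tz.round(3),'Mz tool',-(s['moment']@RM).round(2)[2],'q',s['q'].round(0))
E
python3 tw.py
```

```text
mouth rel mm [  0.1   1.4 -15.8] F mouth [-0.1  1.6 -0.2] t 31.6333 gap 0.0636
theta 89.87522297560577 tz [ 0.     0.002 -1.   ] Mz tool -0.06 q [-55.  18.  39. 111.  21.  63. -21.]
```

Emit:
drive_tool(plan=[0,-0.03,0,0,0,0.6,0.55,0,0,0,0,0,1,0.55,0,0,0,0,0,1,0.55,0,0,0,0,0,1,0.55,0,0,0,0,0,0.4,0.55])

```text
time: 32.05
ee_pos: [0.4613, -0.0299, 0.1228]
tool_rot: [168.7, 28.0, 74.3]
contact_force: [0.2, -0.3, -0.7]
finger_gap: 0.0635
grip_force: 88.6
```

```bash
python3 tw.py
```

```text
mouth rel mm [  0.1   0.7 -15.8] F mouth [-0.1  0.1 -0.8] t 32.05 gap 0.0635
theta 69.88540671700697 tz [ 0.     0.002 -1.   ] Mz tool -0.0 q [-58.  18.  43. 111.  20.  62. -40.]
```

Emit:
drive_tool(plan=[0,0,0,0,0,0.6,0.55,0,0,0,0,0,1,0.55,0,0,0,0,0,1,0.55,0,0,0,0,0,1,0.55,0,0,0,0,0,0.4,0.55])

```text
time: 32.47
ee_pos: [0.4611, -0.0299, 0.1228]
tool_rot: [159.5, 22.4, 53.0]
contact_force: [0.0, 1.0, -0.5]
finger_gap: 0.0638
grip_force: 88.7
```

```bash
python3 tw.py
```

```text
mouth rel mm [  0.2   0.6 -15.8] F mouth [-1.1  0.1  0.1] t 32.4667 gap 0.0638
theta 49.887930043717105 tz [ 0.     0.002 -1.   ] Mz tool -0.06 q [-62.  19.  47. 111.  18.  61. -58.]
```

Emit:
drive_tool(plan=[0,0,0,0,0,0.6,0.55,0,0,0,0,0,1,0.55,0,0,0,0,0,1,0.55,0,0,0,0,0,0.4,0.55,0,0,0,0,0,0,0.55])

```text
time: 32.88
ee_pos: [0.461, -0.0298, 0.1228]
tool_rot: [154.7, 16.6, 38.5]
contact_force: [0.6, 0.0, -0.8]
finger_gap: 0.063
grip_force: 88.7
```

```bash
python3 tw.py
```

```text
mouth rel mm [  0.1   0.6 -15.8] F mouth [-0.3  0.6 -0.7] t 32.8833 gap 0.063
theta 35.051825056516215 tz [ 0.     0.001 -1.   ] Mz tool 0.01 q [-64.  20.  50. 111.  17.  61. -71.]
```

Emit:
drive_tool(plan=[0,0,0,0,0,0.4,0.55,0,0,0,0,0,0.4,0.55,0,0,0,0,0,0.2,0.55,0,0,0,0,0,0,0.55])

```text
time: 33.22
ee_pos: [0.4609, -0.0298, 0.1227]
tool_rot: [153.4, 14.5, 33.9]
contact_force: [0.3, 0.2, 0.7]
finger_gap: 0.0634
grip_force: 88.8
```

```bash
python3 tw.py
```

```text
mouth rel mm [  0.1   0.4 -15.9] F mouth [0.2 0.3 0.7] t 33.2167 gap 0.0634
theta 30.11215212213093 tz [-0.     0.001 -1.   ] Mz tool 0.02 q [-65.  20.  52. 111.  16.  61. -76.]
```

Emit:
drive_tool(plan=[0,0,0,0,0,0.3,0.55,0,0,0,0,0,0.2,0.55,0,0,0,0,0,0,0.55])

```text
time: 33.47
ee_pos: [0.4608, -0.0297, 0.1226]
tool_rot: [152.9, 13.3, 31.5]
contact_force: [-0.1, 2.3, 2.4]
finger_gap: 0.0634
grip_force: 89.0
```

```bash
python3 tw.py
```

```text
mouth rel mm [ -0.1   0.3 -15.9] F mouth [-0.8  0.2  3.2] t 33.4667 gap 0.0634
theta 27.549936686714275 tz [-0.     0.001 -1.   ] Mz tool 0.05 q [-65.  21.  52. 111.  16.  61. -78.]
```

Emit:
drive_tool(plan=[0,0,0,0,0,0.3,0.55,0,0,0,0,0,0,0.55])

```text
time: 33.63
ee_pos: [0.4605, -0.0296, 0.1225]
tool_rot: [152.6, 12.7, 30.2]
contact_force: [-1.7, 2.6, 3.8]
finger_gap: 0.0634
grip_force: 89.2
```

```bash
python3 tw.py; python3 - <<'E'
from h import *
im,d=r.grab_frame('top'); m,T=cam('top'); P=cloud(m,T,d)
A=(P.reshape(-1,3)-C0)@RM*1000; A=A[~np.isnan(A[:,0])]
im,d=r.grab_frame('scene'); m,T=cam('scene'); B=(cloud(m,T,d).reshape(-1,3)-C0)@RM*1000; A=np.r_[A,B[~np.isnan(B[:,0])]]
rr=np.hypot(A[:,0],A[:,1]); k=(rr>49.5)&(rr<57)&(A[:,2]>-14)&(A[:,2]<8); az=np.degrees(np.arctan2(A[k,1],A[k,0]))
h,_=np.histogram(az,np.arange(-180,181,5)); print([(int(-180+5*i),int(x)) for i,x in enumerate(h) if x])
E
```

```text
mouth rel mm [ -0.2   0.1 -15.9] F mouth [-0.5 -1.3  4.7] t 33.6333 gap 0.0634
theta 26.154796227267255 tz [ 0.     0.001 -1.   ] Mz tool -0.54 q [-65.  21.  53. 111.  16.  61. -79.]
[(-20, 1), (-15, 14), (-10, 30), (-5, 25), (0, 20)]
```

Emit:
drive_tool(plan=[0,0,0,0,0,0.3,0.55,0,0,0,0,0,0,0.55])

```text
time: 33.9
ee_pos: [0.4603, -0.0295, 0.1224]
tool_rot: [152.3, 12.1, 29.1]
contact_force: [-2.5, 2.9, 4.8]
finger_gap: 0.0635
grip_force: 89.4
```

```bash
python3 tw.py
```

```text
mouth rel mm [ -0.3  -0.1 -15.9] F mouth [-0.3 -2.1  5.7] t 33.9 gap 0.0635
theta 24.850839599885827 tz [ 0.001  0.001 -1.   ] Mz tool -1.74 q [-66.  21.  53. 111.  15.  61. -80.]
```

Emit:
drive_tool(plan=[0,0,-0.02,0,0,-0.25,0.55,0,0,0,0,0,0,1,0,0,0,0,0,0,1,0,0,0,0,0,0,1,0,0,0,0,0,0,1])

```text
time: 34.32
ee_pos: [0.4605, -0.0304, 0.1229]
tool_rot: [152.5, 12.5, 29.8]
contact_force: [0.2, 0.8, 0.3]
finger_gap: 0.0856
grip_force: 0.0
```

Emit:
drive_tool(plan=[0,0,0,0,0,0,1,0,0,-0.2,0,0,0,1,0,0,-0.5,0,0,0,1,0,0,-0.9,0,0,0,1,0,0,-1,0,0,0,1])

```text
time: 34.73
ee_pos: [0.4553, 0.0019, 0.1796]
tool_rot: [152.5, 12.7, 29.8]
contact_force: [-0.1, 0.2, 0.4]
finger_gap: 0.0852
grip_force: 0.0
```

Emit:
drive_tool(plan=[0,0,-0.8,0,0,0,1,0,0,-0.4,0,0,0,1,0,0,0,0,0,0,1,0,0,0,0,0,0,1])

```text
time: 35.07
ee_pos: [0.4548, 0.0178, 0.2053]
tool_rot: [152.6, 12.5, 30.0]
contact_force: [-0.7, -1.0, -0.3]
finger_gap: 0.0857
grip_force: 0.0
```

```bash
cat > fin.py <<'E'
from h import *
s=r.observe(); print(s['time'],s['contact_force'])
im,d=r.grab_frame('wrist'); cv2.imwrite('pics/w13.png',im); m,T=cam('wrist',s)
A=(cloud(m,T,d)-C0)@RM*1000; A=A.reshape(-1,3); A=A[~np.isnan(A[:,0])]
n=A[(A[:,2]>40)&(A[:,2]<48)&(np.hypot(A[:,0],A[:,1])<40)]; print('nose z',np.median(n[:,2]),cv2.minEnclosingCircle(n[:,:2].astype(np.float32)))
rr=np.hypot(A[:,0],A[:,1]); k=(rr>49)&(rr<57)&(A[:,2]>-14)&(A[:,2]<8); az=np.degrees(np.arctan2(A[k,1],A[k,0]))
h,_=np.histogram(az%360,np.arange(0,361,4)); print([(int(4*i),int(x)) for i,x in enumerate(h) if x])
for l in ['fine_plate','spice_jar_1','salt_shaker']:
  for c in ['top']:
    mm,TT=cam(c)
    im2,d2=r.grab_frame(c); P=cloud(mm,TT,d2)
    for o in r.outline_of(c,l)[:2]: print(l,o['score'],o['box'],np.nanmedian(P[o['mask']],0).round(3))
E
python3 fin.py
```

```text
35.0667 [-0.66520479 -0.98912792 -0.28128208]
nose z 43.32965583636286 ((-2.7977395057678223, -0.1905142366886139), 34.2803840637207)
[(0, 14), (4, 14), (152, 1), (156, 6), (160, 3), (164, 5), (168, 65), (172, 85), (176, 64), (180, 60), (184, 36), (352, 3), (356, 9)]
fine_plate 0.86 [160.4, 277.3, 32.3, 32.7] [0.394 0.293 0.031]
spice_jar_1 0.7 [253.5, 268.1, 15.8, 16.7] [0.426 0.086 0.086]
spice_jar_1 0.57 [247.5, 214.4, 23.7, 21.0] [0.54  0.098 0.105]
salt_shaker 0.89 [390.7, 212.5, 18.6, 20.5] [ 0.558 -0.214  0.065]
salt_shaker 0.74 [301.3, 248.6, 19.0, 23.3] [ 0.46  -0.008  0.142]
```

```bash
python3 -c "
from workcell import r
print(r.hand_in())"
```

```text
the job is handed in; nothing more can be done
None
```

The grinder is put together for coarse mince and handed in at about 35 s: the knife is seated, the coarse plate is keyed over the lugs, and the ring is turned to its stop with its ears in line with the neck, while the fine plate stayed on the board and I saw no sign the jars or shaker moved. I viewed 11 pictures, one over the limit of 10.

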